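# Run the wing nut onto the bench spindle

### The arm

A 6-joint arm with a two-finger parallel gripper is mounted at the origin on the work surface. World frame = base frame: x ahead of the robot, y to its left, z up, the work surface at z = 0. Lengths are in m, angles in degrees, forces in N, time in s.
With the tool pointing down it reaches from about 0.3 to 0.825 m from the base axis. Payload 5.4 kg.
Tool frame: the origin (TCP) lies at the very end of the fingers, on their centre line; the grasp point (between the pads) lies 19 mm behind it; z points along the fingers, y is the direction in which the jaws open and shut (so a half turn about z gives the same grasp; the last joint's range is limited). The gripper opens to 92 mm and grips with 3 to 60 N. Pads are 20 mm wide; open, the fingers measure 128 mm over their backs; the gripper's body (75 mm by 189 mm) begins 69 mm behind the grasp point.
Start: joints at [63.421, 9.076, 91.501, -0, 79.423, -12.038], TCP at [0.144, 0.557, 0.183] pointing down, gripper open.
Joint ranges: [-166.64, 166.64], [-54.1, 131.32], [10.49, 154.53], [-73.88, 253.88], [9.74, 151.15], [-171.62, 171.62]. Speed limits (degrees/s): [147.25, 147.25, 180, 180, 180, 180].

### API

Orientations are given as a 3x3 rotation matrix whose columns are the frame's x, y, z axes.
In Python, from rig import status, cams, workorder gives the robot as it stands. The module is installed in compiled form; this text tells all that it offers.
- The arm moves only by the tool move_arm, never from a script. Its arguments are lists of equal length, an entry for each row: "travel": the shift along the tool's x, y, z in m, a list of three; "turn": the turn about the tool's z in rad. In form: {"travel": [[tx, ty, tz], ...], "turn": [turn, ...]}. A call has exactly 5 rows; each row shifts and turns the pose as measured when the row begins, along the tool's axes as they then stand; what a row does not reach is not made up. A row lasts 1/10 s, in which the tool goes at most 50 mm and 8.59 degrees, less where a joint would pass 70% of its speed; a pose out of reach is approached as far as the arm can. A call is refused whole if a number of a shift passes 0.05 or a number of a turn 0.15, either way. A call with a gripper value outside its range is refused whole. "hand" is the gripper's target within -1 to 1 (fully open at 1, half-way at 0, shut at -1), set as the call begins (left out, the last holds). The fingers move at their own pace and stop on an object; the grip force is fixed at half the most. Time passes only in rows, so rows that do not move let the fingers close, or fill a call up. It gives the time, the measured TCP pose, the force and the opening at its end, in the units of the state.
- status.observe(): the state, without advancing time (a new reading comes with each control period).
- cams.snapshot(name): name is "scene" or "side" or "wrist"; returns the picture (400x640x3 uint8, red, green, blue); there is no depth.
- cams.camera_params(name): a dict with "K" (3x3 intrinsics, pixels), "R" (3x3) and "t" (3): a world point X has camera coordinates R X + t. Camera axes: x right, y down, z forward; pixel columns grow to the right and rows downward; lengths in m; the calibration is good to about 2 mm. A picture is of the moment at which its call begins: read the wrist's pose just before it. camera_params takes no time and is no camera call; for the wrist camera it gives the pose at the moment of the call.
- workorder.hand_in(): hands the job in, once; it reports no verdict.
The state is a dict: "time": time; "qpos": joint angles; "qvel": joint speeds; "joint_efforts": joint torques, N m; "tcp_pos": TCP position; "eef_rot": TCP orientation; "contact_force": force on the tool from outside, world axes, zero at the start; "torque": the same for the moment, N m; "opening": opening from 0.0 (shut) to 1.0 (fully open).
Only numpy, scipy, OpenCV 4.12 (cv2) and the standard library are available. Lean on these libraries where they do the work, as an engineer would, in place of code of your own. Each camera call takes 0.05 s, during which the arm holds its last target.

### The job

Clamp the wooden wheel on the blue bench spindle with the red-handled wing nut: set the nut upright on the brass thread with its handle in line with the two white marks on the wheel, turn it gently backward (counter-clockwise from above) until it drops into the thread start, then turn it forward until the sprung steel flange is pressed fully down. Never force the nut or wrench it against its stops, leave everything else where it is, and let go of the nut.

Things in the scene. Friction and masses are not known exactly. Their poses are not given: they have to be found in the camera images.
- nut_center (a point): Wing nut, loose, open end down, about 0.22 kg: aluminium cup 60 mm across, 36 mm high, closed on top, with a red bar handle on it, 84 mm long, 14 thick, 26 high (62 mm high in all). This point: on its axis, 31 mm above its underside and 31 below the handle's top; x along the bar, z up.
- nut_lugs (a point): Point on the nut's axis at the underside of its two thread lugs, 9.5 mm above the nut's underside (21.5 mm below nut_center). The lugs stand opposite each other inside the 48 mm bore, one below either half of the bar, and reach in to 16.5 mm from the axis.
- stand: Bench spindle, fixed and braked: blue base 150 x 150 mm, wooden wheel 140 mm across with its top 76 mm above the table, above it a steel flange 70 mm across, then the upright brass thread, 44 mm across, with a steel core 30 mm across that ends 116.5 mm above the table. Origin: on the axis at table height; x along the two white marks on the wheel, z up.
- crown (a point): On the spindle's axis, level with the flat crown of the thread (109.5 mm above the table), on which the nut's lugs rest first. x along the white marks. Two opposite gaps in the crown, 46 degrees wide, are the thread starts; where they lie is not measured. With the bar along the marks, either way round, the lugs rest on the crown, 0.45 to 2.0 rad of backward turn from a start.
- dropped (a point): On the axis, 10 mm below the crown: level of the lugs' underside once the nut has dropped into a start and its rim lies on the flange. It drops by its own weight if free to slide, or lightly pressed. A blunt tooth beyond each gap, 4 mm above the crown, stops further backward turning, and stops forward turning on the crown. Backward is counter-clockwise from above.
- home (a point): On the axis, 13.5 mm below the crown: level of the lugs' underside with the nut fully run on. From the drop it takes 1.8 to 2.3 rad forward (clockwise from above): over about the first 1.4 to 1.8 rad the nut sinks 3.5 mm and presses the flange down, then the thread is level for the last 0.3 rad to a hard stop. Turning takes under 0.3 N m, more at a stop or tooth.
- flange (a joint): Travel of the sprung flange under the nut, in m: 0 is up (its top 90 mm above the table), positive is pressed down, about 0.0035 with the nut fully run on. Its spring pushes up with 5 N at 0 and 10 N at 0.0035.
- blank: Bystander: turned wooden spindle standing upright, 44 mm across, 150 high; origin at its underside.
- wax: Bystander: amber jar, 66 mm across, 50 high; origin at its underside.
- spacer: Bystander: steel ring, 60 mm across, 12 high; origin at its underside.
- gouge: Bystander: turning tool with dark wooden handle, 260 mm long, lying along its x.
- spanner: Bystander: steel spanner, 180 mm long, lying along its x.
- sandblock: Bystander: cork sanding block 100 x 60 x 35 mm; origin at its underside.
- bowl: Bystander: wooden bowl, 120 mm across, 45 high; origin at its underside.
Things that resemble listed ones, but are neither listed nor needed, are in the scene too. Leave any purple look-alike of the part that bears nut_center alone.

How it is judged:
By the outcome, as a careful person would: the job done as asked, in the order asked, and still so for the second after the job is handed in, with the robot touching nothing.
It also fails if it takes over 70 s, if anything falls off the work surface, if the arm or the gripper's body presses on something with over 40 N, if the wrist force passes 120 N, or if a joint passes its speed limit or range.

## Working session

There is one attempt and no reset: what is moved stays moved. The work goes in short steps, Python scripts to look and compute and a tool call to move; the robot and the scene stay as the last step left them, time stands still between calls to the robot, and variables do not carry over. Pictures are saved under pics/ and viewed, and the job is handed in when it is done.

Besides the shell and the picture viewer there is one more tool, called after "Emit:" as a command line: name --pt "numbers of a row" for each row, then --argument value for the rest. move_arm: Moves the arm, as the interface text tells. Its arguments: {"type":"object","properties":{"travel":{"type":"array","items":{"type":"array","items":{"type":"number"}}},"turn":{"type":"array","items":{"type":"number"}},"hand":{"type":"number"}},"required":["travel","turn"]}

```bash
mkdir -p pics
cat > h.py <<'E'
import numpy as np, cv2
from rig import status, cams, workorder
def snap(n,f):
    P=cams.camera_params(n); im=cams.snapshot(n); cv2.imwrite('pics/'+f,im[:,:,::-1]); np.savez('pics/'+f+'.npz',**{k:np.array(P[k]) for k in 'KRt'}); return im,P
def load(f):
    return cv2.imread('pics/'+f)[:,:,::-1], dict(np.load('pics/'+f+'.npz'))
def ray(P,u,v):
    R=np.array(P['R']);t=np.array(P['t']); d=R.T@np.linalg.solve(np.array(P['K']),[u,v,1.]); return -R.T@t,d/np.linalg.norm(d)
def onz(P,u,v,z):
    o,d=ray(P,u,v); return o+d*(z-o[2])/d[2]
def proj(P,X):
    c=np.array(P['K'])@(np.array(P['R'])@np.array(X)+np.array(P['t'])); return c[:2]/c[2]
def tri(obs):
    A=np.zeros((3,3));b=np.zeros(3)
    for P,u,v in obs:
        o,d=ray(P,u,v);M=np.eye(3)-np.outer(d,d);A+=M;b+=M@o
    return np.linalg.solve(A,b)
E
python3 - <<'E'
from h import *
for n in ['scene','side','wrist']: snap(n,n+'0.png')
s=status.observe(); print(s)
E
```

```text
{'time': 0.15, 'qpos': array([ 6.34202838e+01,  9.10457811e+00,  9.15526609e+01,  3.27620114e-04,
        7.94264472e+01, -1.20384968e+01]), 'qvel': array([-0.0724158 , -0.16878055, -0.23284799, -0.07519904,  0.03862375,
       -0.12253212]), 'joint_efforts': array([-1.64568669e-04, -3.85918057e+01, -3.22433317e+01,  7.00184796e-02,
        3.51385761e-02, -1.20210516e-04]), 'tcp_pos': array([0.14415296, 0.55609337, 0.18216867]), 'eef_rot': array([[-9.67966897e-01,  2.51076987e-01, -6.58560939e-04],
       [ 2.51077659e-01,  9.67966068e-01, -1.30371709e-03],
       [ 3.10131282e-04, -1.42730493e-03, -9.99998933e-01]]), 'contact_force': array([0.68615694, 0.27380356, 0.51331467]), 'torque': array([ 0.00419635,  0.03157813, -0.00066586]), 'opening': 0.9990035650639478}
```

View pics/scene0.png

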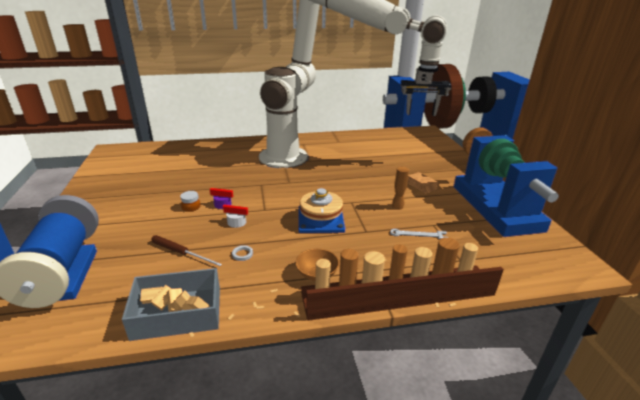

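View pics/side0.png

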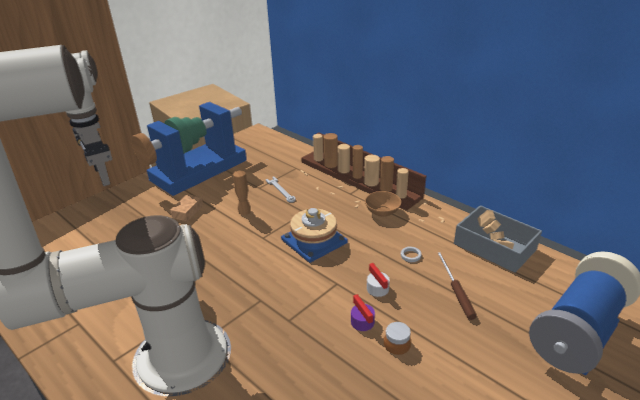

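View pics/wrist0.png

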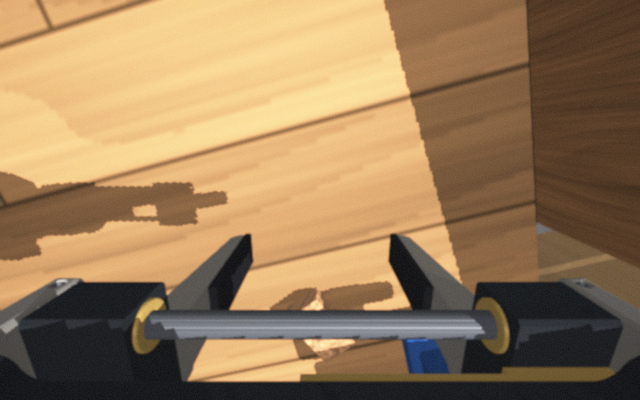

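Two things could be taken for the nut. One has an aluminium cup with a red bar (scene 236,216; side 378,283). The other has a purple cup with a red bar (scene 222,198; side 362,315). By the description I choose the aluminium one, and I'll check that choice in a close crop.

Run:
```python
from h import *
a,P=load('scene0.png');b,Q=load('side0.png')
c=np.vstack([np.hstack([cv2.resize(a[180:240,180:260],(400,300),interpolation=2),cv2.resize(a[175:235,280:360],(400,300),interpolation=2)]),
np.hstack([cv2.resize(b[250:340,330:450],(400,300),interpolation=2),cv2.resize(b[195:270,265:365],(400,300),interpolation=2)])])
cv2.imwrite('pics/crop0.png',c[:,:,::-1])
for n,im,PP in (('sc',a,P),('si',b,Q)):
    h=im.astype(int); m=((h[:,:,0]>130)&(h[:,:,1]<60)&(h[:,:,2]<70)).astype(np.uint8)
    k,l,s,ce=cv2.connectedComponentsWithStats(m)
    for i in range(1,k):
        if s[i,4]>15: print(n,s[i],ce[i], onz(PP,*ce[i],.049))
    m=((h[:,:,2]>1.8*h[:,:,0])&(h[:,:,2]>60)&(h[:,:,2]>1.5*h[:,:,1])).astype(np.uint8)
    k,l,s,ce=cv2.connectedComponentsWithStats(m)
    for i in range(1,k):
        if s[i,4]>100: print(n,'blue',s[i],ce[i])
```

```text
sc [210 188  23  10  80] [221.8125 190.6625] [ 0.36093812 -0.25570206  0.049     ]
sc [223 205  25  10  81] [235.85185185 207.62962963] [ 0.48249934 -0.20868591  0.049     ]
sc blue [ 455   72  102  164 6863] [506.8391374  170.35436398]
sc blue [ 385   76   41   51 1230] [403.95203252 105.4902439 ]
sc blue [  18  213   78   87 3050] [ 62.71606557 246.17803279]
sc blue [299 212  46  20 568] [320.6443662  224.64084507]
sc blue [  0 224  13  37 263] [  4.05323194 244.4904943 ]
si [370 265  17  18  38] [377.39473684 274.34210526] [ 0.49419399 -0.20663251  0.049     ]
si [354 297  18  20  44] [362.45454545 307.84090909] [ 0.37163129 -0.2561135   0.049     ]
si blue [  267     0   373   271 71170] [480.30909091 101.41882816]
si blue [ 147  103   99   92 4567] [193.98029341 152.69213926]
si blue [282 233  65  29 700] [313.92428571 246.38      ]
si blue [ 553  271   72   75 2840] [594.62429577 301.07535211]
```

View pics/crop0.png

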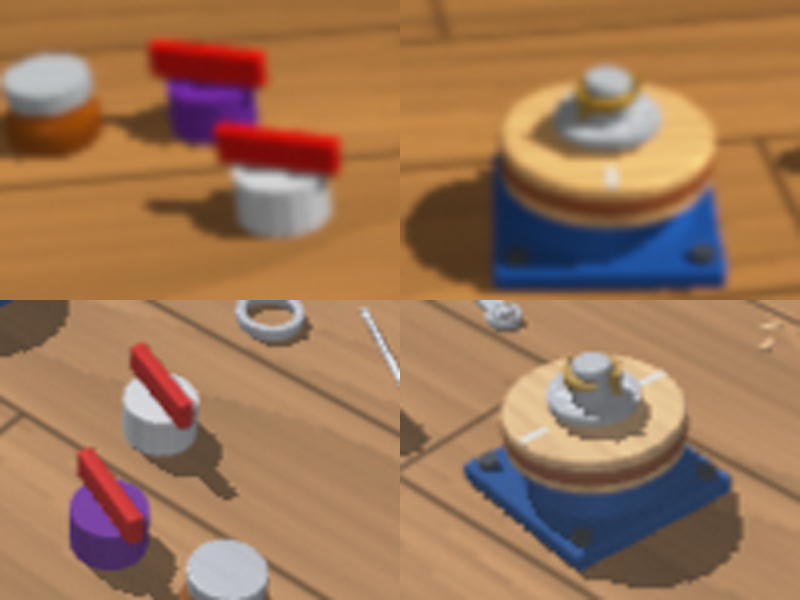

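The crop confirms it: the aluminium cup is the lower of the two in the scene crop and the purple one stands behind it. The stand's marks run roughly along world x. Next I locate the stand and work out the wrist camera geometry.

Run:
```python
from h import *
a,P=load('scene0.png');b,Q=load('side0.png');w,W=load('wrist0.png')
print('nut',tri([(P,235.85,207.6),(Q,377.4,274.3)]),'purple',tri([(P,221.8,190.7),(Q,362.5,307.8)]))
# core top centre: scene crop (607,72)/5 -> ; side crop
ps=(280+(607-400)/5-.4,175+78/5-.4); pq=(265+(590-400)/4-.4,195+(362-300)/4-.4)
print('core',tri([(P,*ps),(Q,*pq)]), onz(P,*ps,.1165),onz(Q,*pq,.1165))
R=W['R'];C=-R.T@W['t'];s=status.observe();E=s['eef_rot']
print('cam in tool',E.T@(C-s['tcp_pos'])); print('cam axes in tool\n',E.T@R.T)
print(W['K'])
E1=np.array([[-1,0,0],[0,1,0],[0,0,-1]])
# marks from side crop
for m in [(534,436),(653,377)]:
    print('mark',onz(Q,265+(m[0]-400)/4-.4,195+(m[1]-300)/4-.4,.076))
print('mark s',onz(P,280+212/5-.4,175+177/5-.4,.076))
```

```text
nut [ 0.49027464 -0.20890541  0.05358604] purple [ 0.36907159 -0.25658345  0.05260593]
core [0.527453   0.0672189  0.11617619] [0.52985064 0.06562661 0.1165    ] [0.52774977 0.06896616 0.1165    ]
cam in tool [ 0.07871463 -0.00072075 -0.20174347]
cam axes in tool
 [[ 2.59551855e-04 -9.60303198e-01 -2.78958240e-01]
 [ 9.99999434e-01  5.37088682e-04 -9.18475361e-04]
 [ 1.03184014e-03 -2.78957844e-01  9.60302794e-01]]
[[276.28030933   0.         320.26247598]
 [  0.         276.28030933 205.31211456]
 [  0.           0.           1.        ]]
mark [0.47252324 0.0751411  0.076     ]
mark [0.58574857 0.06018584 0.076     ]
mark s [0.58411    0.05895142 0.076     ]
```

```bash
cat >> h.py <<'E'
def plan(target,yaw,n,z_first=0,dr=4):
    """rows in tool axes toward target with tool-down, yaw deg of tool x; prints"""
    s=status.observe();p=np.array(s['tcp_pos']);E=np.array(s['eef_rot']);y0=np.degrees(np.arctan2(E[1,0],E[0,0]))
    dy=(yaw-y0+180)%360-180
    t=np.array(target,float)
    for i in range(n):
        y=np.radians(y0+dy*i/n); A=np.array([[np.cos(y),np.sin(y),0],[np.sin(y),-np.cos(y),0],[0,0,-1]])
        d=(t-p)/n
        print(np.round(A.T@d,dr).tolist(), round(-np.radians(dy)/n,4))
    print('p',p.round(4),'yaw',round(y0,2),'dist',np.linalg.norm(t-p),'dyaw',dy)
E
python3 - <<'E'
from h import *
plan([.5,-.05,.30],90,15)
E
```

```text
[-0.0331, -0.0332, -0.0079] 0.0878
[-0.0359, -0.0301, -0.0079] 0.0878
[-0.0384, -0.0269, -0.0079] 0.0878
[-0.0406, -0.0234, -0.0079] 0.0878
[-0.0425, -0.0197, -0.0079] 0.0878
[-0.0441, -0.0159, -0.0079] 0.0878
[-0.0453, -0.012, -0.0079] 0.0878
[-0.0462, -0.008, -0.0079] 0.0878
[-0.0467, -0.0039, -0.0079] 0.0878
[-0.0469, 0.0002, -0.0079] 0.0878
[-0.0467, 0.0043, -0.0079] 0.0878
[-0.0461, 0.0084, -0.0079] 0.0878
[-0.0452, 0.0124, -0.0079] 0.0878
[-0.0439, 0.0163, -0.0079] 0.0878
[-0.0423, 0.0201, -0.0079] 0.0878
p [0.1442 0.5561 0.1822] yaw 165.46 dist 0.7126433238037215 dyaw -75.45870760663036
```

Emit:
move_arm --pt "-0.028 -0.028 -0.025" --pt "-0.03 -0.025 -0.025" --pt "-0.034 -0.023 -0.025" --pt "-0.038 -0.021 -0.02" --pt "-0.041 -0.018 -0.01" --turn '[0.088,0.088,0.088,0.088,0.088]' --hand 1

```text
time: 0.65
tcp_pos: [0.25, 0.3728, 0.2854]
eef_rot: [[-0.764, 0.645, -0.006], [0.645, 0.764, -0.011], [-0.002, -0.012, -1.0]]
contact_force: [0.6, 0.2, 0.5]
opening: 1.001
```

Emit:
move_arm --pt "-0.044 -0.016 -0.005" --pt "-0.045 -0.012 -0.005" --pt "-0.046 -0.008 0" --pt "-0.047 -0.004 0" --pt "-0.047 0 0" --turn '[0.088,0.088,0.088,0.088,0.088]'

```text
time: 1.15
tcp_pos: [0.3682, 0.1611, 0.2994]
eef_rot: [[-0.402, 0.916, -0.0], [0.916, 0.402, -0.008], [-0.007, -0.004, -1.0]]
contact_force: [0.9, -0.3, 0.4]
opening: 1.002
```

Run:
```python
from h import *
plan([.5,-.05,.30],90,5)
```

```text
[-0.0492, 0.0072, -0.0001] 0.0827
[-0.0485, 0.0112, -0.0001] 0.0827
[-0.0474, 0.0152, -0.0001] 0.0827
[-0.046, 0.019, -0.0001] 0.0827
[-0.0442, 0.0228, -0.0001] 0.0827
p [0.3682 0.1611 0.2994] yaw 113.69 dist 0.24884772899286076 dyaw -23.685491568042494
```

Emit:
move_arm --pt "-0.048 0.008 0" --pt "-0.047 0.012 0" --pt "-0.046 0.015 0" --pt "-0.045 0.019 0" --pt "-0.03 0.016 0" --turn '[0.083,0.083,0.083,0.083,0.083]'

```text
time: 1.65
tcp_pos: [0.4921, -0.041, 0.3003]
eef_rot: [[0.023, 1.0, 0.001], [1.0, -0.023, -0.007], [-0.007, 0.001, -1.0]]
contact_force: [1.4, 0.3, -0.1]
opening: 0.998
```

Emit:
move_arm --pt "0 0 0" --pt "0 0 0" --pt "0 0 0" --pt "0 0 0" --pt "0 0 0" --turn '[0,0,0,0,0]'

```text
time: 2.15
tcp_pos: [0.4915, -0.0417, 0.2988]
eef_rot: [[0.025, 1.0, -0.002], [1.0, -0.025, -0.006], [-0.006, -0.002, -1.0]]
contact_force: [-0.6, 0.4, -0.2]
opening: 0.999
```

Run:
```python
from h import *
snap('wrist','w1.png'); s=status.observe(); print(s['tcp_pos'],s['qpos'],s['contact_force'],s['torque'])
```

```text
[ 0.49158671 -0.04163911  0.29881122] [-18.63480473  -6.15158732  94.07702051  -0.36899678  92.08077732
 -17.2330867 ] [-0.27226362 -0.51713067 -0.21447978] [-0.04282246  0.05685077  0.01746141]
```

View pics/w1.png

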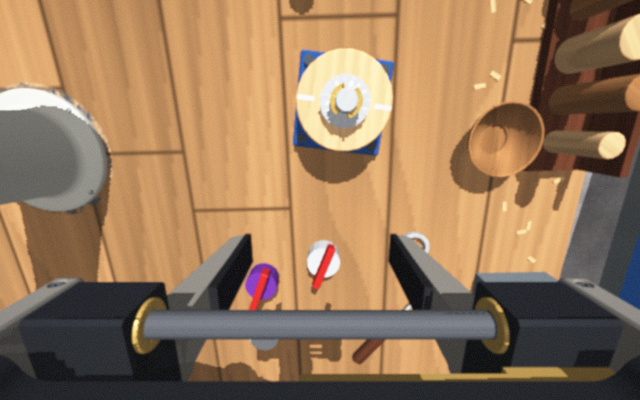

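The wrist view shows the stand with its core top at about (347,98) and the white marks at (304,98) and (383,106). The aluminium nut's red bar is at (325,267), between the fingers, and the purple one is at (262,285). Next I measure.

```bash
cat >> h.py <<'E'
def red(im,lim=15):
    h=im.astype(int); m=((h[:,:,0]>120)&(h[:,:,1]<70)&(h[:,:,2]<80)).astype(np.uint8)
    k,l,s,ce=cv2.connectedComponentsWithStats(m); out=[]
    for i in range(1,k):
        if s[i,4]>lim:
            r=cv2.minAreaRect(np.argwhere(l==i)[:,::-1].astype(np.float32)); out.append((s[i],ce[i],r))
    return out
E
python3 - <<'E'
from h import *
w,W=load('w1.png');
for s,c,r in red(w):
    b=cv2.boxPoints(r); e=sorted(b.tolist(),key=lambda q:q[1]); p=np.mean(e[:2],0);q=np.mean(e[2:],0)
    X=onz(W,*p,.062);Y=onz(W,*q,.062); print(s,c,r,X,Y,'len',np.linalg.norm(X-Y),'ang',np.degrees(np.arctan2(*(X-Y)[[1,0]])),onz(W,*c,.055))
c=cv2.resize(w[40:160,285:405],(600,600),interpolation=2); cv2.imwrite('pics/crop1.png',c[:,:,::-1])
h=w.astype(int)[40:160,285:405]; m=((h.min(2)>205)).astype(np.uint8)
k,l,s,ce=cv2.connectedComponentsWithStats(m)
for i in range(1,k):
    if s[i,4]>4: u=ce[i]+[285,40]; print(s[i],u,onz(W,*u,.076),onz(W,*u,.1165))
E
```

```text
[313 245  21  44 322] [322.71118012 266.97204969] ((323.38775634765625, 266.9097595214844), (9.428810119628906, 45.32813262939453), 24.775142669677734) [ 0.5098604  -0.16733536  0.062     ] [ 0.47445914 -0.24804625  0.062     ] len 0.0881334070470462 ang 66.3168698985775 [ 0.49134304 -0.21072918  0.055     ]
[250 269  20  42 289] [259.51211073 289.67820069] ((259.4383850097656, 289.83782958984375), (7.263651371002197, 43.65717697143555), 19.79887580871582) [ 0.39198967 -0.20909349  0.062     ] [ 0.35755392 -0.29418862  0.062     ] len 0.0917987044250108 ang 67.9681261649691 [ 0.3734646  -0.25487156  0.055     ]
[  34   33   53   51 1374] [345.90975255  94.35225619] [0.53069417 0.07606406 0.076     ] [0.52715749 0.07237775 0.1165    ]
[ 12  54  18   7 104] [305.42307692  97.04807692] [0.47264623 0.07388949 0.076     ] [0.47465251 0.07041083 0.1165    ]
[ 88  63  18   8 109] [381.60550459 106.72477064] [0.58237437 0.05809422 0.076     ] [0.57390278 0.05612384 0.1165    ]
```

View pics/crop1.png

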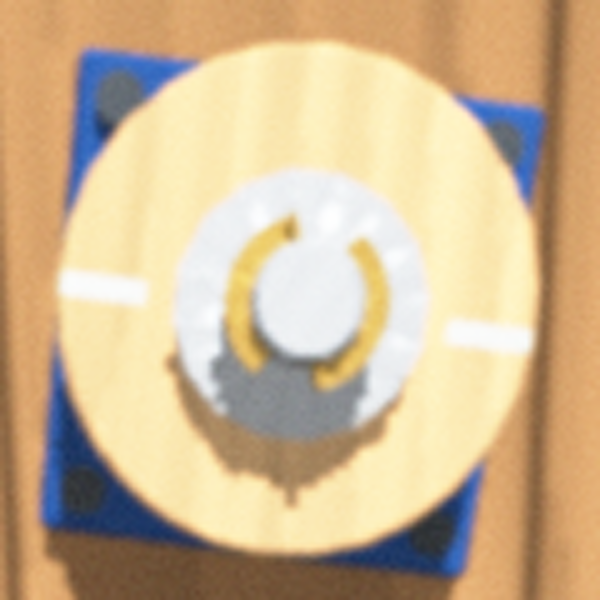

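Marks: midpoint (0.5275, 0.066), direction about −8°. A gap is visible at about 76° world, so roughly 84° backward from the marks. I'll approach above the nut for a close second view.

Run:
```python
from h import *
w,W=load('w1.png'); print(onz(W,285+308/5-.4,40+303/5-.4,.1165))
plan([.491,-.209,.17],67,5)
```

```text
[0.52754878 0.0652742  0.1165    ]
[-0.0335, 0.0007, 0.0258] 0.0753
[-0.0333, 0.0032, 0.0258] 0.0753
[-0.033, 0.0057, 0.0258] 0.0753
[-0.0325, 0.0082, 0.0258] 0.0753
[-0.0317, 0.0106, 0.0258] 0.0753
p [ 0.4916 -0.0416  0.2988] yaw 88.59 dist 0.21119266464357078 dyaw -21.585256262917596
```

Emit:
move_arm --pt "-0.033 0.001 0.026" --pt "-0.033 0.003 0.026" --pt "-0.033 0.006 0.026" --pt "-0.032 0.008 0.026" --pt "-0.03 0.01 0.024" --turn '[0.075,0.075,0.075,0.075,0.075]'

```text
time: 2.7
tcp_pos: [0.4959, -0.2066, 0.1752]
eef_rot: [[0.389, 0.921, 0.012], [0.921, -0.389, -0.011], [-0.005, 0.016, -1.0]]
contact_force: [0.7, 0.1, 0.1]
opening: 0.999
```

Emit:
move_arm --pt "0 0 0" --pt "0 0 0" --pt "0 0 0" --pt "0 0 0" --pt "0 0 0" --turn '[0,0,0,0,0]'

```text
time: 3.2
tcp_pos: [0.4952, -0.2052, 0.1744]
eef_rot: [[0.388, 0.922, 0.011], [0.922, -0.388, -0.009], [-0.005, 0.013, -1.0]]
contact_force: [0.3, -1.2, 0.0]
opening: 1.0
```

Run:
```python
from h import *
w,W=snap('wrist','w2.png'); s=status.observe(); print(s['tcp_pos'],s['qpos'],s['contact_force'],s['torque'])
for s,c,r in red(w):
    b=cv2.boxPoints(r); e=sorted(b.tolist(),key=lambda q:q[1]); p=np.mean(e[:2],0);q=np.mean(e[2:],0)
    X=onz(W,*p,.062);Y=onz(W,*q,.062); print(s,c,r,X,Y,'len',np.linalg.norm(X-Y),'ang',np.degrees(np.arctan2(*(X-Y)[[1,0]])),onz(W,*c,.055),(X+Y)/2)
```

```text
[ 0.49529425 -0.20525333  0.17454921] [-3.53769616e+01  2.95558012e+00  9.90782467e+01 -8.35878020e-02
  7.71464961e+01 -1.25476097e+01] [ 0.10601102  0.79013676 -0.43619335] [-0.02304768  0.13520022 -0.00924847]
[313 163  13  70 702] [318.64102564 198.12820513] ((319.0, 197.5), (69.0, 12.0), 90.0) [ 0.50953232 -0.17206323  0.062     ] [ 0.47691097 -0.2494079   0.062     ] len 0.08394253980891932 ang 67.13164271597225 [ 0.49246155 -0.21160708  0.055     ] [ 0.49322164 -0.21073557  0.062     ]
[241 269  14  27 220] [247.76818182 284.10909091] ((246.74998474121094, 282.75), (25.951940536499023, 12.107044219970703), 79.99201965332031) [ 0.37001263 -0.25990845  0.062     ] [ 0.35826512 -0.29553865  0.062     ] len 0.03751685883618634 ang 71.75227518176312 [ 0.36097916 -0.28305464  0.055     ] [ 0.36413888 -0.27772355  0.062     ]
```

View pics/w2.png

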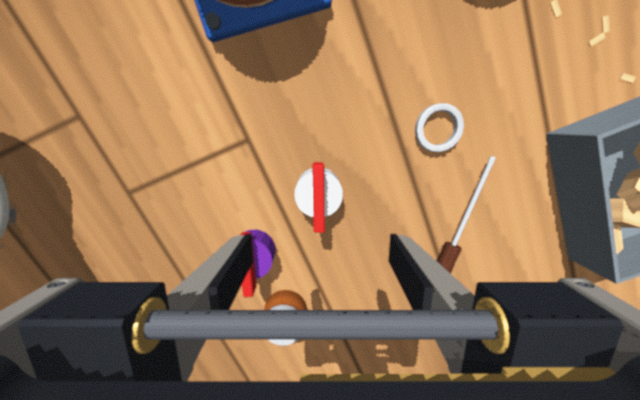

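The bar is upright and aligned with the tool (column 319, rows 163–233). Its 84 mm length matches when projected at z = 0.062. I'll triangulate the height as a check, then descend.

Run:
```python
from h import *
_,A=load('w1.png');_,B=load('w2.png');_,S=load('scene0.png');_,Q=load('side0.png')
# bar end points far(+y) and near, w1 rect ends vs w2
print(tri([(A,323.39,266.9),(B,319,197.5)]),tri([(A,323.39,266.9),(B,319,197.5),(S,235.85,207.6),(Q,377.4,274.3)]))
plan([.4932,-.2107,.044],67,6)
```

```text
[ 0.49277122 -0.21160149  0.05308208] [ 0.49194789 -0.20990194  0.05437339]
[-0.001, 0.0, 0.0218] 0.0005
[-0.001, 0.0, 0.0218] 0.0005
[-0.001, 0.0, 0.0218] 0.0005
[-0.001, 0.0, 0.0218] 0.0005
[-0.001, 0.0, 0.0218] 0.0005
[-0.001, 0.0, 0.0218] 0.0005
p [ 0.4953 -0.2053  0.1745] yaw 67.19 dist 0.1306795684856202 dyaw -0.18689951176799013
```

Emit:
move_arm --pt "-0.001 0 0.02" --pt "-0.001 0 0.022" --pt "-0.001 0 0.022" --pt "-0.001 0 0.02" --pt "-0.001 0 0.016" --turn '[0,0,0,0,0]'

```text
time: 3.75
tcp_pos: [0.5001, -0.2115, 0.0785]
eef_rot: [[0.383, 0.924, 0.023], [0.924, -0.382, -0.018], [-0.007, 0.028, -1.0]]
contact_force: [-0.7, 0.6, 0.3]
opening: 0.999
```

Run:
```python
from h import *
plan([.4932,-.2107,.042],67,5);print(status.observe()['eef_rot'][:,2])
```

```text
[-0.0004, -0.0013, 0.0073] 0.0017
[-0.0004, -0.0013, 0.0073] 0.0017
[-0.0004, -0.0013, 0.0073] 0.0017
[-0.0004, -0.0013, 0.0073] 0.0017
[-0.0004, -0.0013, 0.0073] 0.0017
p [ 0.5001 -0.2115  0.0785] yaw 67.49 dist 0.03718046113890403 dyaw -0.49061483598683253
[ 0.02282419 -0.01750332 -0.99958626]
```

Emit:
move_arm --pt "0 -0.003 0.004" --pt "0 -0.003 0.004" --pt "0 -0.002 0.004" --pt "0 0 0.004" --pt "0 0 0" --turn '[0,0,0,0,0]'

```text
time: 4.25
tcp_pos: [0.493, -0.2075, 0.0624]
eef_rot: [[0.381, 0.924, 0.024], [0.925, -0.381, -0.018], [-0.008, 0.029, -1.0]]
contact_force: [0.5, 0.3, 0.3]
opening: 1.001
```

Run:
```python
from h import *
plan([.4932,-.2107,.042],67,5);print(status.observe()['eef_rot'][:,2],status.observe()['qpos'])
```

```text
[-0.0006, 0.0003, 0.0041] 0.0021
[-0.0006, 0.0003, 0.0041] 0.0021
[-0.0006, 0.0003, 0.0041] 0.0021
[-0.0006, 0.0003, 0.0041] 0.0021
[-0.0006, 0.0003, 0.0041] 0.0021
p [ 0.493  -0.2075  0.0624] yaw 67.6 dist 0.02067780730113294 dyaw -0.6044670986984784
[ 0.02363768 -0.01786763 -0.99956091] [-3.57571704e+01  9.05852085e+00  1.05968087e+02 -4.40621964e-02
  6.32758786e+01 -1.33485798e+01]
```

The tool tilts about 1.7° during fast descents. I'll go back up fast and down slowly to take the tilt out before grasping.

Emit:
move_arm --pt "0 0 -0.045" --pt "0 0 -0.045" --pt "0 0 -0.045" --pt "0 0 -0.045" --pt "0 0 -0.02" --turn '[0,0,0,0,0]'

```text
time: 4.75
tcp_pos: [0.4864, -0.2026, 0.2677]
eef_rot: [[0.381, 0.924, 0.019], [0.925, -0.381, -0.014], [-0.006, 0.023, -1.0]]
contact_force: [0.4, -1.8, 0.6]
opening: 1.001
```

Run:
```python
from h import *
w,W=snap('wrist','w3.png')
for s,c,r in red(w)[:1]:
    b=cv2.boxPoints(r); e=sorted(b.tolist(),key=lambda q:q[1]); p=np.mean(e[:2],0);q=np.mean(e[2:],0)
    X=onz(W,*p,.062);Y=onz(W,*q,.062); print(s,c,r,X,Y,'len',np.linalg.norm(X-Y),'ang',np.degrees(np.arctan2(*(X-Y)[[1,0]])),onz(W,*c,.055),(X+Y)/2)
plan([.4932,-.2107,.042],67,10);print(status.observe()['eef_rot'][:,2],status.observe()['qpos'])
```

```text
[318 154  10  56 409] [322.81173594 182.59168704] ((322.5, 181.5), (55.0, 9.0), 90.0) [ 0.5079276  -0.17234351  0.062     ] [ 0.47615341 -0.25002686  0.062     ] len 0.08393033599188458 ang 67.75436497741775 [ 0.49195749 -0.21323489  0.055     ] [ 0.4920405  -0.21118519  0.062     ]
[-0.0005, 0.0008, 0.0228] 0.001
[-0.0005, 0.0008, 0.0228] 0.001
[-0.0005, 0.0008, 0.0228] 0.001
[-0.0005, 0.0008, 0.0228] 0.001
[-0.0005, 0.0008, 0.0228] 0.001
[-0.0005, 0.0008, 0.0228] 0.001
[-0.0005, 0.0008, 0.0228] 0.001
[-0.0005, 0.0008, 0.0228] 0.001
[-0.0005, 0.0008, 0.0228] 0.001
[-0.0005, 0.0008, 0.0228] 0.001
p [ 0.4874 -0.2033  0.2702] yaw 67.6 dist 0.22839012264448977 dyaw -0.6005501763326606
[ 0.02236001 -0.01681529 -0.99960856] [-3.57423742e+01 -1.99602163e+00  9.33122030e+01 -3.36620813e-02
  8.70809866e+01 -1.33471343e+01]
```

Emit:
move_arm --pt "0 0 0.01" --pt "0 0 0.01" --pt "0 0 0.01" --pt "0 0 0.01" --pt "0 0 0.01" --turn '[0,0,0,0,0]'

```text
time: 5.3
tcp_pos: [0.4875, -0.2035, 0.2134]
eef_rot: [[0.381, 0.924, 0.02], [0.924, -0.381, -0.015], [-0.006, 0.024, -1.0]]
contact_force: [0.4, -0.1, 0.4]
opening: 0.998
```

Emit:
move_arm --pt "0 0 -0.02" --pt "0 0 -0.02" --pt "0 0 -0.02" --pt "0 0 -0.02" --pt "0 0 0" --turn '[0,0,0,0,0]'

```text
time: 5.8
tcp_pos: [0.482, -0.1996, 0.2828]
eef_rot: [[0.381, 0.924, 0.003], [0.924, -0.381, -0.003], [-0.002, 0.004, -1.0]]
contact_force: [0.4, -0.4, 0.4]
opening: 0.999
```

Run:
```python
from h import *
plan([.4932,-.2107,.042],67,1);print(status.observe()['eef_rot'][:,2],status.observe()['qpos'])
```

```text
[-0.006, 0.0146, 0.2408] 0.0103
p [ 0.482  -0.1996  0.2828] yaw 67.59 dist 0.24133797310370733 dyaw -0.5919764707211925
[ 0.00340547 -0.00322097 -0.99998901] [-3.57569001e+01 -1.94318549e+00  9.18509565e+01 -3.57441751e-02
  8.98260483e+01 -1.33490616e+01]
```

Rising at 20 mm/row removes the tilt, and 10 mm/row downward adds none. I'll descend slowly.

Emit:
move_arm --pt "-0.002 0.003 0.01" --pt "-0.002 0.003 0.012" --pt "-0.001 0.003 0.012" --pt "-0.001 0.003 0.012" --pt "0 0.002 0.012" --turn '[0.002,0.002,0.002,0,0]'

```text
time: 6.3
tcp_pos: [0.4913, -0.2102, 0.2137]
eef_rot: [[0.388, 0.922, -0.003], [0.922, -0.388, 0.002], [0.0, -0.004, -1.0]]
contact_force: [0.0, 0.2, -0.4]
opening: 1.001
```

Emit:
move_arm --pt "0 0 0.012" --pt "0 0 0.012" --pt "0 0 0.012" --pt "0 0 0.012" --pt "0 0 0.012" --turn '[0,0,0,0,0]'

```text
time: 6.8
tcp_pos: [0.4903, -0.2093, 0.1466]
eef_rot: [[0.387, 0.922, -0.006], [0.922, -0.387, 0.003], [0.001, -0.006, -1.0]]
contact_force: [0.4, 0.7, 1.1]
opening: 1.0
```

Emit:
move_arm --pt "0 0 0.012" --pt "0 0 0.012" --pt "0 0 0.012" --pt "0 0 0.01" --pt "0 0 0.005" --turn '[0,0,0,0,0]'

```text
time: 7.3
tcp_pos: [0.4894, -0.2087, 0.0901]
eef_rot: [[0.387, 0.922, -0.007], [0.922, -0.387, 0.004], [0.001, -0.008, -1.0]]
contact_force: [-0.3, 0.4, 0.4]
opening: 0.999
```

Run:
```python
from h import *
w,W=snap('wrist','w4.png')
for s,c,r in red(w)[:1]:
    b=cv2.boxPoints(r); e=sorted(b.tolist(),key=lambda q:q[1]); p=np.mean(e[:2],0);q=np.mean(e[2:],0)
    X=onz(W,*p,.062);Y=onz(W,*q,.062); print(s,c,r,X,Y,'len',np.linalg.norm(X-Y),'ang',np.degrees(np.arctan2(*(X-Y)[[1,0]])),onz(W,*c,.055),(X+Y)/2)
plan([.4926,-.211,.042],67,5);print(status.observe()['eef_rot'][:,2],status.observe()['qpos'])
```

```text
[ 316  169   17   93 1302] [324.51075269 215.34792627] ((324.0, 215.0), (92.0, 16.0), 90.0) [ 0.50883502 -0.17055277  0.062     ] [ 0.47625566 -0.24896088  0.062     ] len 0.08490728089214776 ang 67.43662257177334 [ 0.49279804 -0.21046732  0.055     ] [ 0.49254534 -0.20975682  0.062     ]
[-0.0002, 0.0009, 0.0095] 0.0007
[-0.0002, 0.0009, 0.0095] 0.0007
[-0.0002, 0.0009, 0.0095] 0.0007
[-0.0002, 0.0009, 0.0095] 0.0007
[-0.0002, 0.0009, 0.0095] 0.0007
p [ 0.489  -0.2085  0.0895] yaw 67.2 dist 0.0477011007813611 dyaw -0.20266975389409936
[-0.00742679  0.00459712 -0.99996185] [-3.61009648e+01  8.40959377e+00  1.03292965e+02 -4.06565368e-02
  6.87964620e+01 -1.32891010e+01]
```

View pics/w4.png

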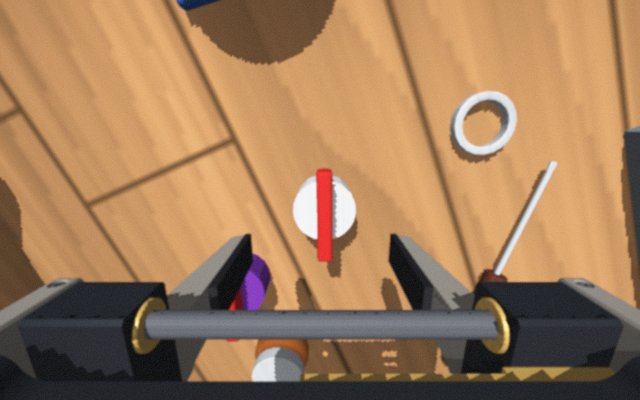

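Target (0.4926, −0.2102). The purple nut lies clear of the left finger's path. Final descent.

Emit:
move_arm --pt "0 0.002 0.01" --pt "0 0.002 0.01" --pt "0 0.001 0.01" --pt "0 0 0.01" --pt "0 0 0.007" --turn '[0,0,0,0,0]'

```text
time: 7.85
tcp_pos: [0.4952, -0.2114, 0.0402]
eef_rot: [[0.387, 0.922, -0.004], [0.922, -0.387, 0.002], [0.001, -0.005, -1.0]]
contact_force: [0.2, 0.3, 0.2]
opening: 0.999
```

Run:
```python
from h import *
plan([.4926,-.2102,.041],67,1);s=status.observe();print(s['eef_rot'][:,2],s['contact_force'],s['torque'])
```

```text
[0.0001, -0.0029, -0.0008] 0.0036
p [ 0.4952 -0.2114  0.0402] yaw 67.21 dist 0.0029587382389848066 dyaw -0.2064023338123775
[-0.00435615  0.00244244 -0.99998753] [0.23986725 0.32394591 0.17861622] [-0.08812857  0.07937665 -0.02408921]
```

Emit:
move_arm --pt "0 -0.002 0" --pt "0 -0.001 0" --pt "0 0 0" --pt "0 0 0" --pt "0 0 0" --turn '[0,0,0,0,0]'

```text
time: 8.35
tcp_pos: [0.4919, -0.21, 0.0397]
eef_rot: [[0.387, 0.922, -0.005], [0.922, -0.387, 0.003], [0.001, -0.006, -1.0]]
contact_force: [-0.0, -0.2, -0.1]
opening: 0.997
```

Emit:
move_arm --pt "0 0 0" --pt "0 0 0" --pt "0 0 0" --pt "0 0 0" --pt "0 0 0" --turn '[0,0,0,0,0]' --hand -1

```text
time: 8.85
tcp_pos: [0.4925, -0.2104, 0.0406]
eef_rot: [[0.387, 0.922, -0.004], [0.922, -0.387, 0.002], [0.0, -0.004, -1.0]]
contact_force: [-0.6, 0.5, 0.6]
opening: 0.589
```

Run:
```python
from h import *
s=status.observe();print(s['tcp_pos'],s['eef_rot'][:,2],s['contact_force'],s['torque'],s['opening'])
```

```text
[ 0.49251061 -0.21041047  0.04056023] [-0.00357932  0.00184823 -0.99999189] [-0.62888185  0.48838886  0.59265468] [-0.03469561  0.12770813 -0.03573127] 0.5889421187329734
```

Emit:
move_arm --pt "0 0 0" --pt "0 0 0" --pt "0 0 0" --pt "0 0 0" --pt "0 0 0" --turn '[0,0,0,0,0]'

```text
time: 9.35
tcp_pos: [0.4925, -0.2104, 0.0405]
eef_rot: [[0.387, 0.922, -0.004], [0.922, -0.387, 0.002], [0.0, -0.004, -1.0]]
contact_force: [0.1, 0.5, 0.0]
opening: 0.151
```

Emit:
move_arm --pt "0 0 0" --pt "0 0 0" --pt "0 0 0" --pt "0 0 0" --pt "0 0 0" --turn '[0,0,0,0,0]'

```text
time: 9.85
tcp_pos: [0.4924, -0.2104, 0.0405]
eef_rot: [[0.387, 0.922, -0.004], [0.922, -0.387, 0.002], [0.0, -0.004, -1.0]]
contact_force: [0.4, 0.2, 0.2]
opening: 0.006
```

The opening went to 0.006, so the fingers shut without the 14 mm bar between them. I'll look.

Run:
```python
from h import *
a,_=snap('wrist','w5.png');b,_=snap('side','s5.png');c,_=snap('scene','c5.png')
x=np.hstack([cv2.resize(b[220:340,310:430],(400,400),interpolation=2),cv2.resize(c[160:240,190:270],(400,400),interpolation=2)])
cv2.imwrite('pics/crop5.png',x[:,:,::-1])
s=status.observe();print(s['opening'],s['contact_force'])
```

```text
0.0052523202185403095 [-0.07885089  0.15085446 -0.24050459]
```

View pics/w5.png

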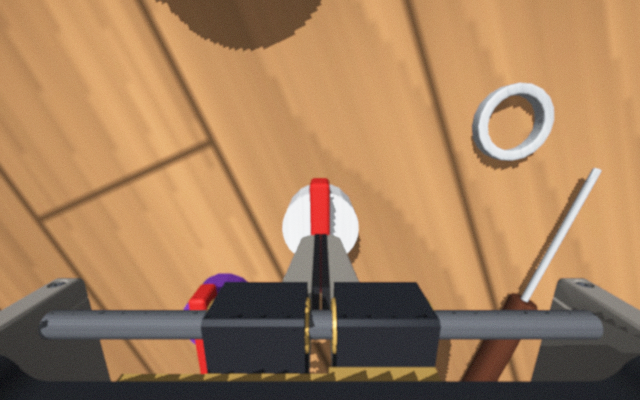

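View pics/crop5.png

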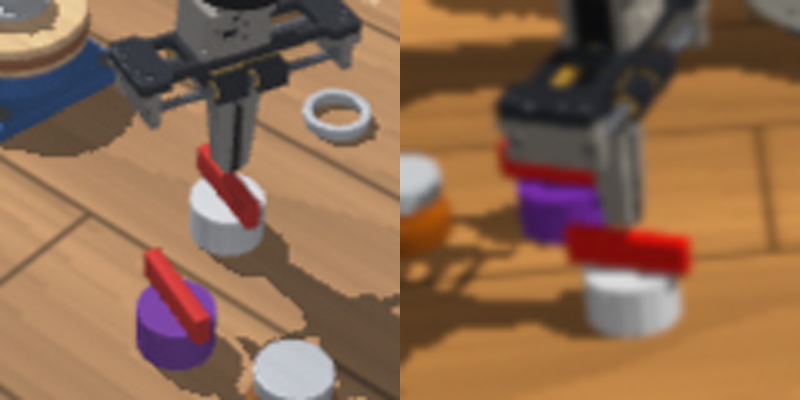

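Run:
```python
from h import *
a,W=load('w5.png');b,Q=load('s5.png');c,P=load('c5.png')
print('tip', tri([(P,234,205),(Q,379.6,270.4)]))
T=[.4925,-.2104,.0405]; print('TCP proj',proj(P,T),proj(Q,T),proj(W,T)); print('z62',proj(P,[.4925,-.2104,.062]),proj(Q,[.4925,-.2104,.062]),proj(W,[.4925,-.2104,.062]))
for im,PP in ((c,P),(b,Q),(a,W)):
    for s,cc,r in red(im): print(s,cc,r)
x=np.hstack([cv2.resize(a[170:300,240:400],(800,600),interpolation=2)])
cv2.imwrite('pics/crop5b.png',x[:,:,::-1])
x=np.hstack([cv2.resize(b[250:310,350:410],(400,400),interpolation=2),cv2.resize(c[185:235,210:260],(400,400),interpolation=2)])
cv2.imwrite('pics/crop5c.png',x[:,:,::-1])
```

```text
tip [ 0.49440484 -0.21316826  0.06686487]
TCP proj [235.59674497 211.47774509] [377.99292165 277.63131633] [320.11972718 229.10890535]
z62 [234.99790387 205.89871135] [378.2743489  271.66233672] [320.00510534 240.11674373]
[210 189  10   7  18] [212.94444444 193.16666667] ((213.4622802734375, 193.36790466308594), (10.295629501342773, 4.27365779876709), 29.05460548400879)
[187 204  12   5  28] [193.25       206.32142857] ((192.48779296875, 206.1097412109375), (11.153586387634277, 3.423377752304077), 6.340190887451172)
[223 206  25   9 168] [235.95238095 209.80357143] ((235.17745971679688, 209.49147033691406), (24.302976608276367, 7.5946807861328125), 6.709836959838867)
[369 264  19  25  87] [375.81609195 274.67816092] ((377.6967468261719, 275.8360595703125), (26.759706497192383, 6.401844024658203), 50.19442367553711)
[354 295  19  26 194] [362.2371134  307.74742268] ((362.0648498535156, 307.58917236328125), (28.232242584228516, 7.352146148681641), 53.97262954711914)
[310 179  20  56 979] [319.62819203 206.06332993] ((319.5, 206.5), (55.0, 19.0), 90.0)
[189 284  26  27 389] [200.96401028 297.45501285] ((200.4855194091797, 296.9699401855469), (18.358043670654297, 31.524866104125977), 19.29004669189453)
[196 339  12  35 241] [201.41078838 355.29460581] ((201.31997680664062, 355.739990234375), (34.648231506347656, 7.212489604949951), 81.8698959350586)
```

View pics/crop5b.png

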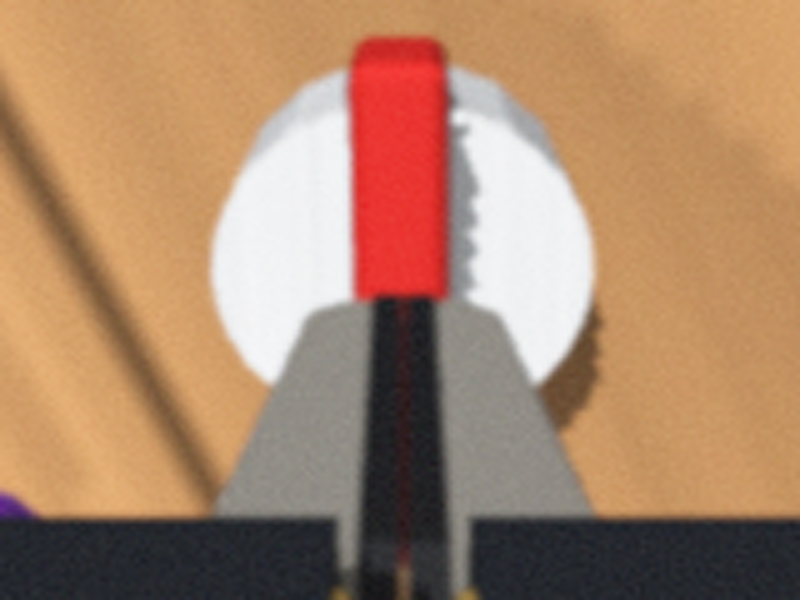

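View pics/crop5c.png

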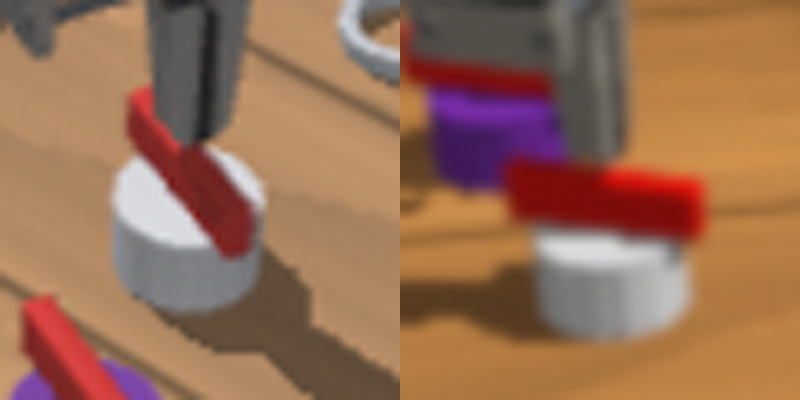

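The fingers closed just above the bar. The pictures put the real fingertip about 25 mm higher than the reported TCP. I'll quantify that from several views.

Run:
```python
from h import *
a,W=load('w5.png')
tx=np.array([.387,.922,0])
for z in (.0405,.05,.06,.0665,.075): 
    print(z,[proj(W,np.array([.4925,-.2104,z])+dx*tx).round(1)[1] for dx in (0,.007,.01)])
for f in ('scene0.png','side0.png'):
    im,P=load(f); T=np.array([.1442,.5561,.1822]); print(f,proj(P,T),proj(P,T+[0,0,.025]))
    u,v=proj(P,T).astype(int); x0=max(0,u-40);y0=max(0,v-50)
    c=im[y0:y0+80,x0:x0+80].copy(); c=cv2.resize(c,(400,400),interpolation=2); cv2.circle(c,(int((proj(P,T)[0]-x0+.5)*5),int((proj(P,T)[1]-y0+.5)*5)),4,(0,255,0),-1)
    cv2.imwrite('pics/t_'+f,c[:,:,::-1])
cv2.imwrite('pics/t.png',np.hstack([cv2.imread('pics/t_scene0.png'),cv2.imread('pics/t_side0.png')]))
```

```text
0.0405 [np.float64(229.1), np.float64(220.6), np.float64(216.9)]
0.05 [np.float64(233.7), np.float64(224.9), np.float64(221.1)]
0.06 [np.float64(239.0), np.float64(229.8), np.float64(225.8)]
0.0665 [np.float64(242.7), np.float64(233.3), np.float64(229.1)]
0.075 [np.float64(248.0), np.float64(238.1), np.float64(233.9)]
scene0.png [419.65301395 121.49327812] [420.55323877 115.65067102]
side0.png [105.28183287 186.09289761] [102.99362772 178.94863734]
```

View pics/t.png

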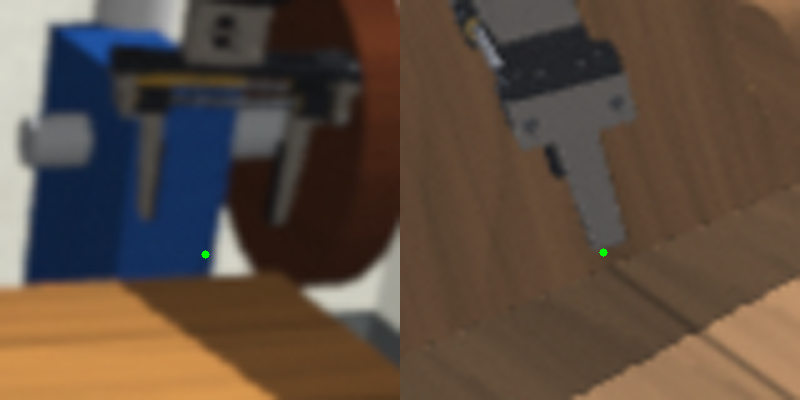

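Scene and side views agree that the real fingertip is about 24–26 mm above the reported TCP. The tip is at about 0.065, so the pads shut just above the bar and nothing was touched. I'll reopen and descend about 24 mm, watching the force.

Emit:
move_arm --pt "0 0 0" --pt "0 0 0" --pt "0 0 0" --pt "0 0 0" --pt "0 0 0" --turn '[0,0,0,0,0]' --hand 0.3

```text
time: 10.5
tcp_pos: [0.4924, -0.2103, 0.0404]
eef_rot: [[0.387, 0.922, -0.004], [0.922, -0.387, 0.002], [0.0, -0.004, -1.0]]
contact_force: [-0.2, -0.0, -0.1]
opening: 0.419
```

Emit:
move_arm --pt "0 0 0" --pt "0 0 0.003" --pt "0 0 0.004" --pt "0 0 0.004" --pt "0 0 0" --turn '[0,0,0,0,0]'

```text
time: 11.0
tcp_pos: [0.4922, -0.2102, 0.0283]
eef_rot: [[0.387, 0.922, -0.004], [0.922, -0.387, 0.002], [0.0, -0.005, -1.0]]
contact_force: [-0.8, -0.2, 0.4]
opening: 0.653
```

Emit:
move_arm --pt "0 0 0.003" --pt "0 0 0.003" --pt "0 0 0.003" --pt "0 0 0.002" --pt "0 0 0" --turn '[0,0,0,0,0]'

```text
time: 11.5
tcp_pos: [0.492, -0.2101, 0.016]
eef_rot: [[0.387, 0.922, -0.005], [0.922, -0.387, 0.003], [0.001, -0.005, -1.0]]
contact_force: [-0.4, 0.2, 0.7]
opening: 0.651
```

Run:
```python
from h import *
a,W=snap('wrist','w6.png');b,Q=snap('side','s6.png');c,P=snap('scene','c6.png')
s=status.observe();print(s['tcp_pos'],s['eef_rot'][:,2],s['contact_force'],s['torque'],s['opening'])
x=np.hstack([cv2.resize(b[240:320,340:420],(400,400),interpolation=2),cv2.resize(c[180:240,205:265],(400,400),interpolation=2)])
cv2.imwrite('pics/crop6.png',x[:,:,::-1])
```

```text
[ 0.49225496 -0.21026295  0.01638053] [-0.00398018  0.00207354 -0.99998993] [-0.05889284 -0.0196877  -0.02722254] [-0.10473066  0.10207393 -0.01523742] 0.6512953464083691
```

View pics/crop6.png

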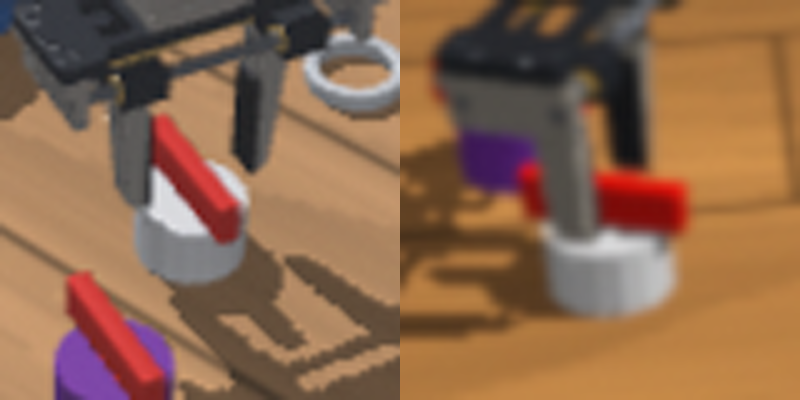

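Emit:
move_arm --pt "0 0 0" --pt "0 0 0" --pt "0 0 0" --pt "0 0 0" --pt "0 0 0" --turn '[0,0,0,0,0]' --hand -1

```text
time: 12.15
tcp_pos: [0.4927, -0.2105, 0.017]
eef_rot: [[0.387, 0.922, -0.003], [0.922, -0.387, 0.001], [0.0, -0.003, -1.0]]
contact_force: [0.3, 0.2, 0.9]
opening: 0.238
```

Emit:
move_arm --pt "0 0 0" --pt "0 0 0" --pt "0 0 0" --pt "0 0 0" --pt "0 0 0" --turn '[0,0,0,0,0]'

```text
time: 12.65
tcp_pos: [0.4927, -0.2105, 0.017]
eef_rot: [[0.387, 0.922, -0.003], [0.922, -0.387, 0.001], [0.0, -0.003, -1.0]]
contact_force: [0.8, 0.6, 0.2]
opening: 0.151
```

Run:
```python
from h import *
a,W=snap('wrist','w7.png')
for s,cc,r in red(a): print(s,cc,r)
s=status.observe();print(s['tcp_pos'],s['eef_rot'],s['contact_force'],s['torque'],s['opening'])
```

```text
[ 309  185   23  125 2529] [320.55041518 246.01977066] ((320.0, 247.0), (124.0, 22.0), 90.0)
[ 0.49267522 -0.21053652  0.01699691] [[ 3.87445167e-01  9.21887820e-01 -3.01489939e-03]
 [ 9.21892733e-01 -3.87442467e-01  1.45707870e-03]
 [ 1.75163046e-04 -3.34395194e-03 -9.99994394e-01]] [ 0.02534786 -0.26462272 -0.31319461] [-0.07372152  0.10420926 -0.00355125] 0.1498024420198848
```

View pics/w7.png

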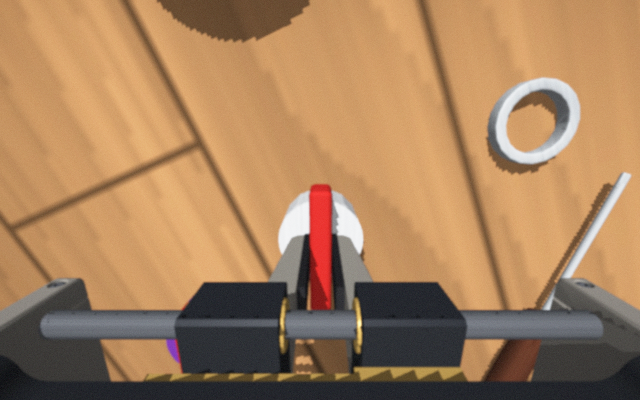

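The bar is gripped: opening 0.150 (13.8 mm), column 320. Next I find where the nut's centre lies along the bar, relative to the tool axis.

Run:
```python
from h import *
tx=np.array([.3875,.9219])
for f,T in (('w7.png',(.49268,-.21054)),('w5.png',(.4924,-.2104)),('w4.png',(.4890,-.2085)),('w2.png',(.4953,-.2053)),('w3.png',(.4874,-.2033))):
    a,W=load(f); r=red(a)[0][2]; col=int(round(r[0][0])); v0=int(red(a)[0][0][1]); v1=v0+int(red(a)[0][0][3])
    print(f,a[v0-3:v0+12,col-2:col+3].mean(1).round().astype(int)[:,0], 'rows',v0,v1)
    if f!='w5.png' and f!='w7.png': print(' near', (onz(W,col,v1-.5,.062)[:2]-[.4927,-.2105])@tx)
    for v in (v0-.5,): print(' bottom far edge z.036',(onz(W,col,v,.036)[:2]-[.4927,-.2105])@tx)
```

```text
w7.png [201 201 199 201 202 204 206 208 214 230 241 246 246 242 239] rows 185 310
 bottom far edge z.036 0.03936658611610067
w5.png [199 199 198 202 203 205 211 226 239 244 244 240 237 237 236] rows 179 235
 bottom far edge z.036 0.03915228436928194
w4.png [202 202 203 205 208 222 236 245 245 242 239 238 238 238 238] rows 169 262
 near -0.04233816506823581
 bottom far edge z.036 0.039597710388241496
w2.png [201 203 204 212 228 242 243 240 238 237 238 238 237 238 238] rows 163 233
 near -0.042642261080341706
 bottom far edge z.036 0.03903544792340822
w3.png [206 208 215 232 243 245 243 243 242 242 242 242 242 242 241] rows 154 210
 near -0.0436601669154666
 bottom far edge z.036 0.039104266851169356
```

Emit:
move_arm --pt "0 0 -0.01" --pt "0 0 -0.015" --pt "0 0 -0.015" --pt "0 0 -0.015" --pt "0 0 -0.015" --turn '[0,0,0,0,0]'

```text
time: 13.2
tcp_pos: [0.4895, -0.2082, 0.0871]
eef_rot: [[0.387, 0.922, -0.011], [0.922, -0.387, 0.007], [0.002, -0.013, -1.0]]
contact_force: [0.5, -0.7, -3.0]
opening: 0.146
```

Emit:
move_arm --pt "0 0 -0.02" --pt "0 0 -0.025" --pt "0 0 -0.025" --pt "0 0 -0.025" --pt "0 0 -0.02" --turn '[0,0,0,0,0]'

```text
time: 13.7
tcp_pos: [0.4885, -0.2072, 0.2066]
eef_rot: [[0.387, 0.922, -0.015], [0.922, -0.387, 0.01], [0.004, -0.017, -1.0]]
contact_force: [0.4, -0.1, -3.1]
opening: 0.147
```

Run:
```python
from h import *
plan([.4285,.080,.235],-8.2,15)
s=status.observe();print(s['tcp_pos'],s['eef_rot'][:,2],s['contact_force'],s['torque'],s['opening'])
```

```text
[0.0161, -0.0111, -0.0019] 0.0877
[0.0151, -0.0125, -0.0019] 0.0877
[0.0139, -0.0137, -0.0019] 0.0877
[0.0127, -0.0149, -0.0019] 0.0877
[0.0113, -0.016, -0.0019] 0.0877
[0.0099, -0.0169, -0.0019] 0.0877
[0.0083, -0.0177, -0.0019] 0.0877
[0.0068, -0.0184, -0.0019] 0.0877
[0.0051, -0.0189, -0.0019] 0.0877
[0.0035, -0.0193, -0.0019] 0.0877
[0.0018, -0.0195, -0.0019] 0.0877
[0.0, -0.0196, -0.0019] 0.0877
[-0.0017, -0.0195, -0.0019] 0.0877
[-0.0034, -0.0193, -0.0019] 0.0877
[-0.0051, -0.0189, -0.0019] 0.0877
p [ 0.4885 -0.2072  0.2066] yaw 67.21 dist 0.29476108944825435 dyaw -75.41418965303596
[ 0.48846335 -0.2072003   0.20663652] [-0.01467029  0.01001835 -0.9998422 ] [ 0.35226549 -0.07377382 -3.05319662] [-0.0780073   0.04840203 -0.00082925] 0.14691289577471647
```

Emit:
move_arm --pt "0.016 -0.011 -0.006" --pt "0.015 -0.012 -0.006" --pt "0.014 -0.014 -0.006" --pt "0.013 -0.015 -0.006" --pt "0.011 -0.016 -0.004" --turn '[0.088,0.088,0.088,0.088,0.088]'

```text
time: 14.2
tcp_pos: [0.4694, -0.1109, 0.242]
eef_rot: [[0.757, 0.654, -0.01], [0.654, -0.757, 0.006], [-0.003, -0.011, -1.0]]
contact_force: [0.0, 0.6, -2.2]
opening: 0.15
```

Emit:
move_arm --pt "0.01 -0.017 0" --pt "0.008 -0.018 0" --pt "0.007 -0.018 0" --pt "0.005 -0.019 0" --pt "0.003 -0.019 0" --turn '[0.088,0.088,0.088,0.088,0.088]'

```text
time: 14.7
tcp_pos: [0.4492, -0.0104, 0.245]
eef_rot: [[0.968, 0.251, -0.009], [0.251, -0.968, 0.006], [-0.007, -0.008, -1.0]]
contact_force: [-0.2, -0.2, -1.5]
opening: 0.15
```

Run:
```python
from h import *
plan([.4285,.080,.225],-8.2,5)
s=status.observe();print(s['tcp_pos'],s['eef_rot'][:,2],s['contact_force'],s['torque'],s['opening'])
```

```text
[0.0005, -0.0185, 0.004] 0.0793
[-0.001, -0.0185, 0.004] 0.0793
[-0.0024, -0.0184, 0.004] 0.0793
[-0.0039, -0.0181, 0.004] 0.0793
[-0.0053, -0.0178, 0.004] 0.0793
p [ 0.4492 -0.0104  0.245 ] yaw 14.52 dist 0.09488723834158388 dyaw -22.722994551467735
[ 0.44924199 -0.01039749  0.24504125] [-0.00902935  0.00624127 -0.99993976] [-0.19961822 -0.23123648 -1.54418306] [-0.04460864  0.11434866 -0.00921632] 0.1502367230933658
```

Emit:
move_arm --pt "0 -0.018 0.004" --pt "-0.001 -0.018 0.004" --pt "-0.002 -0.018 0.004" --pt "-0.004 -0.018 0.004" --pt "-0.005 -0.016 0.004" --turn '[0.079,0.079,0.079,0.079,0.079]'

```text
time: 15.2
tcp_pos: [0.4264, 0.081, 0.2271]
eef_rot: [[0.987, -0.158, -0.008], [-0.158, -0.987, 0.006], [-0.009, -0.005, -1.0]]
contact_force: [1.4, 0.5, -3.1]
opening: 0.147
```

Emit:
move_arm --pt "0 0 0" --pt "0 0 0" --pt "0 0 0" --pt "0 0 0" --pt "0 0 0" --turn '[0,0,0,0,0]'

```text
time: 15.7
tcp_pos: [0.4256, 0.0806, 0.2277]
eef_rot: [[0.988, -0.153, -0.009], [-0.153, -0.988, 0.006], [-0.009, -0.004, -1.0]]
contact_force: [-0.7, 0.7, -2.4]
opening: 0.15
```

Run:
```python
from h import *
a,W=snap('wrist','w8.png')
s=status.observe();print(s['tcp_pos'],s['eef_rot'],s['contact_force'],s['torque'],s['opening'],s['qpos'])
```

```text
[0.42563182 0.08061974 0.22772084] [[ 0.98817813 -0.15307388 -0.00850696]
 [-0.15303    -0.98820572  0.00559283]
 [-0.00926274 -0.00422489 -0.99994817]] [-0.17941321 -0.45593078 -2.18498416] [-0.02385815  0.15648174 -0.0132317 ] 0.1510812155609616 [ -5.57349886 -14.16558916 108.90998102   0.2723338   85.77189946
  93.20926157]
```

View pics/w8.png

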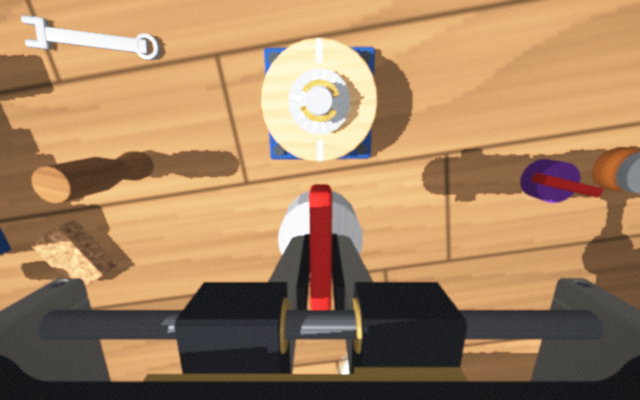

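The nut is held straight, with the bar in column 320. The stand is at (319,100), with marks near (319,50) and (319,150), which already line up with the bar. Now I measure precisely.

Run:
```python
from h import *
a,W=load('w8.png'); h=a.astype(int)
x0,y0,x1,y1=255,30,385,170
c=cv2.resize(a[y0:y1,x0:x1],None,fx=4,fy=4,interpolation=2); cv2.imwrite('pics/crop8.png',c[:,:,::-1])
m=((h.min(2)>205)).astype(np.uint8)[y0:y1,x0:x1]
k,l,s,ce=cv2.connectedComponentsWithStats(m); M=[]
for i in range(1,k):
    if s[i,4]>8: u=ce[i]+[x0,y0]; print(s[i],u,onz(W,*u,.076)); M.append(onz(W,*u,.076))
# wheel wood mask: fit ellipse of wheel top outline
```

```text
[   8    8   82   99 3376] [306.33915877  90.84863744] [0.54324511 0.07878867 0.076     ]
[87 30  7  4 13] [344.69230769  61.46153846] [0.56751024 0.02981923 0.076     ]
[96 39 12  5 21] [356.47619048  70.95238095] [0.55551462 0.0175492  0.076     ]
[ 15 101  19  10  60] [278.93333333 135.73333333] [0.49746758 0.12101586 0.076     ]
[ 61 109   8  22 168] [319.5297619  149.38690476] [0.47332574 0.07381058 0.076     ]
```

View pics/crop8.png

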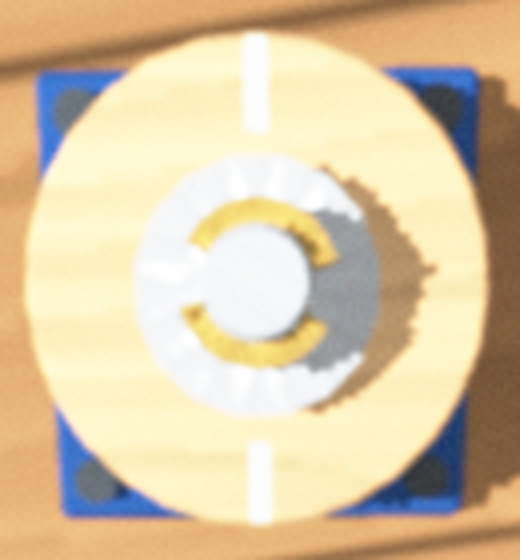

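Run:
```python
from h import *
a,W=load('w8.png'); f=lambda x,y:(255+x/4-.375,30+y/4-.375)
A=onz(W,*f(256,82.5),.076);B=onz(W,*f(260,482),.076);print('marks',A,B,(A+B)/2,np.degrees(np.arctan2(*(A-B)[[1,0]])),np.linalg.norm(A-B))
C=onz(W,*f(256.5,281),.1165);print('core',C)
for p in ((30,),): pass
L=onz(W,*f(24,277),.076);R=onz(W,*f(488,277),.076);T=onz(W,*f(256,31),.076);Bo=onz(W,*f(257,522),.076);print('wheel',(L+R)/2,np.linalg.norm(L-R),(T+Bo)/2,np.linalg.norm(T-Bo))
i1,W1=load('w1.png')
# triangulate core top and mark ends between w1 and w8 + scene/side
print('core tri',tri([(W,*f(256.5,281)),(W1,285+308/5-.4,40+303/5-.4)]))
print('mark tri', tri([(W,*f(256,82.5)),(W1,381.6,106.72)]),tri([(W,*f(260,482)),(W1,305.42,97.05)]))
s=status.observe();print(s['tcp_pos'],np.degrees(np.arctan2(s['eef_rot'][1,0],s['eef_rot'][0,0])))
# held-bar geometry in this frame
c=red(a)[0];print(c)
```

```text
marks [0.58354036 0.05774064 0.076     ] [0.47240458 0.0738324  0.076     ] [0.52797247 0.06578652 0.076     ] -8.238806816821228 0.11229472878156234
core [0.52805142 0.06590766 0.1165    ]
wheel [0.5322177  0.06580564 0.076     ] 0.1386666653419695 [0.5282739  0.06621522 0.076     ] 0.1377883898553293
core tri [0.52855613 0.06591345 0.10723389]
mark tri [0.58132922 0.05783916 0.08350382] [0.4726794  0.07374297 0.07821377]
[0.42563182 0.08061974 0.22772084] -8.802941384904706
(array([544, 176,  60,  21, 580], dtype=int32), array([573.56206897, 186.17413793]), ((573.2205200195312, 186.42559814453125), (59.43682861328125, 11.910455703735352), 11.093722343444824))
```

The axis is at (0.5281, 0.0659) and the marks at −8.24°, consistent across views. TCP target over it is (0.5297, 0.0651), and the lugs should land on the crown at TCP z ≈ 0.117.

Run:
```python
from h import *
plan([.5297,.0651,.160],-8.24,10)
```

```text
[0.0105, -0.0001, 0.0068] -0.001
[0.0105, -0.0, 0.0068] -0.001
[0.0105, -0.0, 0.0068] -0.001
[0.0105, -0.0, 0.0068] -0.001
[0.0105, -0.0, 0.0068] -0.001
[0.0105, -0.0, 0.0068] -0.001
[0.0105, 0.0, 0.0068] -0.001
[0.0105, 0.0, 0.0068] -0.001
[0.0105, 0.0, 0.0068] -0.001
[0.0105, 0.0, 0.0068] -0.001
p [0.4256 0.0806 0.2277] yaw -8.8 dist 0.12512857810348035 dyaw 0.5629413849047182
```

Emit:
move_arm --pt "0.01 0 0.005" --pt "0.015 0 0.008" --pt "0.015 0 0.008" --pt "0.015 0 0.008" --pt "0.015 0 0.008" --turn '[-0.002,-0.002,-0.002,-0.002,-0.002]'

```text
time: 16.25
tcp_pos: [0.4998, 0.0686, 0.189]
eef_rot: [[0.99, -0.143, -0.004], [-0.143, -0.99, 0.005], [-0.005, -0.004, -1.0]]
contact_force: [0.4, 0.1, -2.0]
opening: 0.15
```

Emit:
move_arm --pt "0.012 0 0.008" --pt "0.01 0 0.008" --pt "0.006 0 0.005" --pt "0 0 0" --pt "0 0 0" --turn '[0,0,0,0,0]'

```text
time: 16.75
tcp_pos: [0.5307, 0.0628, 0.1626]
eef_rot: [[0.99, -0.144, -0.009], [-0.144, -0.99, 0.005], [-0.009, -0.004, -1.0]]
contact_force: [0.4, 0.7, -2.2]
opening: 0.15
```

Run:
```python
from h import *
plan([.5297,.0651,.1450],-8.24,5)
s=status.observe();print(s['eef_rot'][:,2],s['contact_force'],s['torque'])
```

```text
[-0.0003, -0.0004, 0.0035] -0.0002
[-0.0003, -0.0004, 0.0035] -0.0002
[-0.0003, -0.0004, 0.0035] -0.0002
[-0.0003, -0.0004, 0.0035] -0.0002
[-0.0003, -0.0004, 0.0035] -0.0002
p [0.5307 0.0628 0.1626] yaw -8.28 dist 0.01776446602654944 dyaw 0.04443692489212481
[-0.00871185  0.00514277 -0.99994883] [ 0.37502417  0.66421761 -2.2348356 ] [0.00584734 0.15871043 0.02459719]
```

Emit:
move_arm --pt "-0.001 -0.001 0.003" --pt "0 -0.001 0.003" --pt "0 0 0.004" --pt "0 0 0.004" --pt "0 0 0" --turn '[0,0,0,0,0]'

```text
time: 17.25
tcp_pos: [0.5295, 0.0656, 0.1487]
eef_rot: [[0.99, -0.143, -0.007], [-0.143, -0.99, 0.005], [-0.007, -0.004, -1.0]]
contact_force: [1.5, 0.0, -2.5]
opening: 0.149
```

Run:
```python
from h import *
b,Q=snap('side','s9.png');c,P=snap('scene','c9.png')
plan([.5297,.0651,.1250],-8.24,5)
s=status.observe();print(s['eef_rot'][:,2],s['contact_force'],s['torque'])
x=np.hstack([cv2.resize(b[180:270,265:355],(400,400),interpolation=2),cv2.resize(c[155:235,280:360],(400,400),interpolation=2)])
cv2.imwrite('pics/crop9.png',x[:,:,::-1])
```

```text
[-0.0, 0.0001, 0.0049] -0.0
[-0.0, 0.0001, 0.0049] -0.0
[-0.0, 0.0001, 0.0049] -0.0
[-0.0, 0.0001, 0.0049] -0.0
[-0.0, 0.0001, 0.0049] -0.0
p [0.5299 0.0655 0.1493] yaw -8.25 dist 0.02428064517640286 dyaw 0.007350409207020903
[-0.00593169  0.00487079 -0.99997054] [-0.26392323 -0.15602702 -2.94246152] [-0.03472541  0.1622121  -0.04091617]
```

View pics/crop9.png

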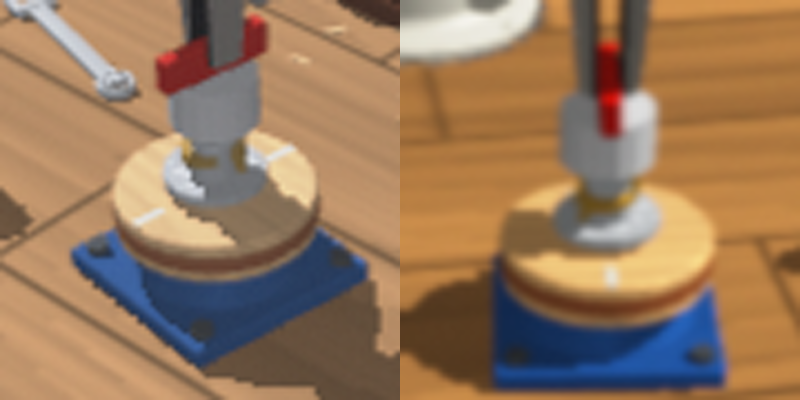

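Run:
```python
from h import *
b,Q=load('s9.png');c,P=load('c9.png')
for z in (.075,.09,.15): print(z,proj(Q,[.5281,.0659,z]),proj(P,[.5281,.0659,z]))
print((265+215.5/4.444-.5,265+214/4.444-.5),(280+207.5/5-.4,280+208/5-.4))
```

```text
0.075 [313.44637462 221.73510966] [320.72311905 200.98586928]
0.09 [313.25888    217.69251589] [320.81426449 197.03099789]
0.15 [312.48731129 201.05663188] [321.1900113  180.72705077]
(312.9923492349235, 312.65481548154816) (321.1, 321.20000000000005)
```

Both views look concentric to within what their resolution allows. Lowering gently.

Emit:
move_arm --pt "0 0 0.004" --pt "0 0 0.005" --pt "0 0 0.005" --pt "0 0 0.005" --pt "0 0 0.002" --turn '[0,0,0,0,0]'

```text
time: 17.85
tcp_pos: [0.5302, 0.0655, 0.1269]
eef_rot: [[0.99, -0.144, -0.005], [-0.143, -0.99, 0.005], [-0.006, -0.004, -1.0]]
contact_force: [-0.4, 0.2, -2.4]
opening: 0.153
```

Run:
```python
from h import *
plan([.5297,.0653,.1180],-8.24,5)
s=status.observe();print(s['eef_rot'][:,2],s['contact_force'],s['torque'])
```

```text
[-0.0001, 0.0, 0.0018] -0.0
[-0.0001, 0.0, 0.0018] -0.0
[-0.0001, 0.0, 0.0018] -0.0
[-0.0001, 0.0, 0.0018] -0.0
[-0.0001, 0.0, 0.0018] -0.0
p [0.5302 0.0655 0.1269] yaw -8.25 dist 0.008951542878058697 dyaw 0.00946513453851594
[-0.00501931  0.0047414  -0.99997616] [-0.41730667  0.22155701 -2.37271516] [0.01301085 0.17651742 0.04844797]
```

Emit:
move_arm --pt "0 0 0.0015" --pt "0 0 0.0015" --pt "0 0 0.0015" --pt "0 0 0.0015" --pt "0 0 0.001" --turn '[0,0,0,0,0]'

```text
time: 18.35
tcp_pos: [0.5297, 0.0657, 0.1191]
eef_rot: [[0.99, -0.144, -0.006], [-0.143, -0.99, 0.005], [-0.007, -0.004, -1.0]]
contact_force: [0.2, -0.4, -1.7]
opening: 0.148
```

Emit:
move_arm --pt "0 0 0.001" --pt "0 0 0.001" --pt "0 0 0.001" --pt "0 0 0" --pt "0 0 0" --turn '[0,0,0,0,0]'

```text
time: 18.85
tcp_pos: [0.5298, 0.0658, 0.1171]
eef_rot: [[0.99, -0.143, -0.006], [-0.143, -0.99, 0.005], [-0.007, -0.004, -1.0]]
contact_force: [-2.1, 0.1, -1.6]
opening: 0.153
```

Run:
```python
from h import *
plan([.5297,.0653,.1180],-8.24,5)
s=status.observe();print(s['eef_rot'][:,2],s['contact_force'],s['torque'])
```

```text
[-0.0, 0.0001, -0.0002] 0.0
[-0.0, 0.0001, -0.0002] 0.0
[-0.0, 0.0001, -0.0002] 0.0
[-0.0, 0.0001, -0.0002] 0.0
[-0.0, 0.0001, -0.0002] 0.0
p [0.5298 0.0658 0.1171] yaw -8.24 dist 0.0010407074710758455 dyaw -0.0032300754537288867
[-0.00591545  0.00500063 -0.99997   ] [-2.0514538   0.08427291 -1.5537624 ] [0.02595566 0.37684927 0.00835995]
```

Emit:
move_arm --pt "0 0 0.001" --pt "0 0 0.001" --pt "0 0 0" --pt "0 0 0" --pt "0 0 0" --turn '[0,0,0,0,0]'

```text
time: 19.35
tcp_pos: [0.5299, 0.0658, 0.1169]
eef_rot: [[0.99, -0.143, -0.006], [-0.143, -0.99, 0.005], [-0.006, -0.004, -1.0]]
contact_force: [-2.3, 0.5, 1.5]
opening: 0.151
```

Run:
```python
from h import *
s=status.observe();print(s['tcp_pos'],s['eef_rot'][:,2],s['contact_force'],s['torque'])
```

```text
[0.52988024 0.06579754 0.11694686] [-0.0057666   0.00477492 -0.99997197] [-2.33628932  0.5251478   1.47971904] [ 0.0724598   0.56854646 -0.01223118]
```

The lugs rest on the crown at TCP z ≈ 0.117 as predicted, with about 4 N of press and the bar on the marks (−8.24°). Now I turn gently backward (negative tool turn), pressing lightly.

Emit:
move_arm --pt "-0.0005 0 0" --pt "0 -0.0001 0.0003" --pt "0 -0.0001 0.0003" --pt "0 -0.0001 0.0003" --pt "0 0 0" --turn '[0,-0.05,-0.07,-0.07,0]'

```text
time: 19.85
tcp_pos: [0.53, 0.066, 0.1169]
eef_rot: [[0.999, 0.053, -0.004], [0.053, -0.999, 0.005], [-0.004, -0.005, -1.0]]
contact_force: [-2.8, -0.2, 0.5]
opening: 0.15
```

```bash
cat > st.py <<'E'
from h import *
s=status.observe();E=s['eef_rot'];y=np.arctan2(E[1,0],E[0,0]);c=s['tcp_pos'][:2]-.0017*E[:2,0]
print('tcp',s['tcp_pos'].round(4),'yaw',np.degrees(y).round(2),'centre',c.round(4),'tilt',E[:2,2].round(4),'F',s['contact_force'].round(1),'M',s['torque'].round(2),'q6',s['qpos'][5].round(1),'t',s['time'],'open',round(s['opening'],3))
E
python3 st.py
```

```text
tcp [0.53   0.066  0.1169] yaw 3.03 centre [0.5283 0.0659] tilt [-0.0042  0.0045] F [-2.8 -0.2  0.5] M [0.04 0.58 0.03] q6 80.9 t 19.85 open 0.15
```

Emit:
move_arm --pt "-0.0005 -0.0002 0.0003" --pt "-0.0005 -0.0002 0.0003" --pt "0 -0.0002 0.0003" --pt "0 -0.0002 0.0003" --pt "0 -0.0002 0.0003" --turn '[-0.1,-0.1,-0.1,-0.1,-0.1]'

```text
time: 20.35
tcp_pos: [0.5304, 0.0669, 0.1168]
eef_rot: [[0.846, 0.533, -0.0], [0.533, -0.846, 0.005], [0.002, -0.004, -1.0]]
contact_force: [-3.6, 1.1, 2.3]
opening: 0.15
```

```bash
python3 st.py
```

```text
tcp [0.5304 0.0669 0.1168] yaw 32.19 centre [0.5289 0.066 ] tilt [-0.0004  0.0048] F [-3.6  1.1  2.3] M [-0.    0.76  0.  ] q6 51.8 t 20.35 open 0.15
```

Emit:
move_arm --pt "-0.0004 -0.0004 0.0002" --pt "-0.0004 -0.0005 0.0002" --pt "-0.0003 -0.0004 0.0002" --pt "-0.0002 -0.0004 0.0002" --pt "0 -0.0002 0.0002" --turn '[-0.08,-0.08,-0.08,-0.08,-0.05]'

```text
time: 20.85
tcp_pos: [0.5302, 0.0676, 0.1168]
eef_rot: [[0.591, 0.807, 0.005], [0.807, -0.591, 0.005], [0.007, 0.001, -1.0]]
contact_force: [-2.0, 0.2, 2.3]
opening: 0.152
```

```bash
python3 st.py
```

```text
tcp [0.5302 0.0676 0.1168] yaw 53.79 centre [0.5292 0.0662] tilt [0.0047 0.0049] F [-2.   0.2  2.3] M [ 0.02  0.58 -0.05] q6 30.2 t 20.85 open 0.152
```

Emit:
move_arm --pt "-0.0004 -0.0006 0.0003" --pt "-0.0003 -0.0005 0.0004" --pt "-0.0002 -0.0004 0.0004" --pt "0 -0.0002 0.0004" --pt "0 0 0.0003" --turn '[-0.04,-0.04,-0.04,-0.04,0]'

```text
time: 21.35
tcp_pos: [0.5299, 0.0674, 0.1163]
eef_rot: [[0.457, 0.89, 0.009], [0.89, -0.457, 0.004], [0.008, 0.006, -1.0]]
contact_force: [-3.3, 1.1, 3.8]
opening: 0.151
```

```bash
python3 st.py
```

```text
tcp [0.5299 0.0674 0.1163] yaw 62.83 centre [0.5291 0.0659] tilt [0.0088 0.0043] F [-3.3  1.1  3.8] M [0.09 0.83 0.11] q6 21.2 t 21.35 open 0.151
```

Emit:
move_arm --pt "-0.0002 -0.0004 0.0005" --pt "-0.0002 -0.0004 0.0005" --pt "0 -0.0002 0.0005" --pt "0 -0.0002 0.0005" --pt "0 0 0.0005" --turn '[-0.04,-0.04,-0.04,-0.03,0]'

```text
time: 21.85
tcp_pos: [0.5292, 0.068, 0.1124]
eef_rot: [[0.323, 0.946, 0.011], [0.947, -0.323, 0.005], [0.008, 0.008, -1.0]]
contact_force: [-0.5, 0.3, -2.6]
opening: 0.147
```

```bash
python3 st.py
```

```text
tcp [0.5292 0.068  0.1124] yaw 71.18 centre [0.5287 0.0664] tilt [0.0105 0.0053] F [-0.5  0.3 -2.6] M [-0.07  0.09  0.03] q6 12.8 t 21.85 open 0.147
```

It entered the start: z fell to 0.1124 with the forces gone. I'll lower straight down until the rim lies on the flange (TCP ≈ 0.107).

Emit:
move_arm --pt "0 0 0.001" --pt "0 0 0.001" --pt "0 0 0.001" --pt "0 0 0.001" --pt "0 0 0" --turn '[0,0,0,0,0]'

```text
time: 22.35
tcp_pos: [0.5296, 0.0676, 0.1074]
eef_rot: [[0.326, 0.945, 0.011], [0.945, -0.326, 0.005], [0.008, 0.009, -1.0]]
contact_force: [0.1, 0.9, -0.9]
opening: 0.153
```

```bash
python3 st.py
```

```text
tcp [0.5296 0.0676 0.1074] yaw 70.97 centre [0.5291 0.066 ] tilt [0.0112 0.0047] F [ 0.1  0.9 -0.9] M [-0.07  0.17 -0.02] q6 13.0 t 22.35 open 0.153
```

Emit:
move_arm --pt "0 0 0.0007" --pt "0 0 0.0007" --pt "0 0 0" --pt "0 0 0" --pt "0 0 0" --turn '[0,0,0,0,0]'

```text
time: 22.85
tcp_pos: [0.5299, 0.0676, 0.1073]
eef_rot: [[0.326, 0.945, 0.012], [0.945, -0.326, 0.004], [0.008, 0.01, -1.0]]
contact_force: [-0.9, -0.3, 0.4]
opening: 0.144
```

```bash
python3 st.py
```

```text
tcp [0.5299 0.0676 0.1073] yaw 70.97 centre [0.5293 0.066 ] tilt [0.0116 0.0045] F [-0.9 -0.3  0.4] M [-0.14  0.41 -0.  ] q6 13.0 t 22.85 open 0.144
```

The rim is on the flange: TCP z = 0.107, 10 mm below the crown rest. Now I turn forward and let it sink with the thread.

Emit:
move_arm --pt "-0.0002 -0.0004 0.0002" --pt "0 0 0.0003" --pt "0 0.0001 0.0003" --pt "0 0.0001 0.0003" --pt "0 0 0" --turn '[0.04,0.06,0.06,0.06,0]'

```text
time: 23.35
tcp_pos: [0.5301, 0.0668, 0.1072]
eef_rot: [[0.531, 0.847, 0.012], [0.847, -0.531, 0.003], [0.009, 0.009, -1.0]]
contact_force: [-1.6, 0.5, 1.6]
opening: 0.151
```

```bash
python3 st.py
```

```text
tcp [0.5301 0.0668 0.1072] yaw 57.92 centre [0.5292 0.0654] tilt [0.0125 0.0031] F [-1.6  0.5  1.6] M [ 0.01  0.57 -0.02] q6 26.0 t 23.35 open 0.151
```

Emit:
move_arm --pt "-0.0002 -0.0002 0.0003" --pt "0 0 0.0003" --pt "0 0.0001 0.0003" --pt "0 0.0001 0.0003" --pt "0 0.0001 0.0003" --turn '[0.08,0.08,0.08,0.08,0.08]'

```text
time: 23.85
tcp_pos: [0.5301, 0.0663, 0.1067]
eef_rot: [[0.823, 0.568, 0.013], [0.568, -0.823, 0.002], [0.012, 0.005, -1.0]]
contact_force: [-1.7, -0.2, 2.5]
opening: 0.151
```

```bash
python3 st.py
```

```text
tcp [0.5301 0.0663 0.1067] yaw 34.63 centre [0.5287 0.0653] tilt [0.0126 0.0025] F [-1.7 -0.2  2.5] M [-0.02  0.64  0.07] q6 49.3 t 23.85 open 0.151
```

Emit:
move_arm --pt "0 0 0.0003" --pt "0 0.0001 0.0003" --pt "0 0.0001 0.0003" --pt "0 0.0001 0.0003" --pt "0 0.0001 0.0003" --turn '[0.08,0.08,0.08,0.08,0.08]'

```text
time: 24.35
tcp_pos: [0.5304, 0.0665, 0.1058]
eef_rot: [[0.981, 0.195, 0.013], [0.195, -0.981, 0.003], [0.013, -0.001, -1.0]]
contact_force: [-1.7, 0.5, 1.7]
opening: 0.148
```

```bash
python3 st.py
```

```text
tcp [0.5304 0.0665 0.1058] yaw 11.24 centre [0.5287 0.0662] tilt [0.0129 0.0034] F [-1.7  0.5  1.7] M [0.14 0.66 0.06] q6 72.7 t 24.35 open 0.148
```

Emit:
move_arm --pt "-0.0002 0.0001 0.0003" --pt "-0.0001 0.0001 0.0003" --pt "0 0.0001 0.0003" --pt "0 0.0001 0.0003" --pt "0 0.0001 0.0003" --turn '[0.08,0.08,0.08,0.08,0.08]'

```text
time: 24.85
tcp_pos: [0.5302, 0.0663, 0.1043]
eef_rot: [[0.978, -0.21, 0.013], [-0.21, -0.978, 0.004], [0.012, -0.006, -1.0]]
contact_force: [-1.4, 0.4, 0.7]
opening: 0.149
```

```bash
python3 st.py
```

```text
tcp [0.5302 0.0663 0.1043] yaw -12.13 centre [0.5285 0.0666] tilt [0.013  0.0037] F [-1.4  0.4  0.7] M [-0.03  0.58  0.08] q6 96.0 t 24.85 open 0.149
```

Emit:
move_arm --pt "-0.0002 0.0001 0.0003" --pt "-0.0001 0.0001 0.0003" --pt "0 0.0001 0.0002" --pt "0 0.0001 0.0002" --pt "0 0.0001 0.0001" --turn '[0.07,0.07,0.06,0.06,0.04]'

```text
time: 25.35
tcp_pos: [0.5301, 0.0659, 0.1038]
eef_rot: [[0.87, -0.493, 0.014], [-0.493, -0.87, 0.003], [0.01, -0.01, -1.0]]
contact_force: [-1.3, -0.2, 0.9]
opening: 0.149
```

```bash
python3 st.py
```

```text
tcp [0.5301 0.0659 0.1038] yaw -29.57 centre [0.5286 0.0667] tilt [0.0137 0.0034] F [-1.3 -0.2  0.9] M [0.01 0.63 0.01] q6 113.4 t 25.35 open 0.149
```

Emit:
move_arm --pt "0 0.0001 0.0001" --pt "0 0.0001 0.0001" --pt "0 0.0001 0.0001" --pt "0 0 0" --pt "0 0 0" --turn '[0.04,0.04,0.04,0,0]'

```text
time: 25.85
tcp_pos: [0.53, 0.0659, 0.1037]
eef_rot: [[0.806, -0.591, 0.014], [-0.591, -0.806, 0.004], [0.009, -0.011, -1.0]]
contact_force: [-1.1, 0.7, 1.0]
opening: 0.151
```

```bash
python3 st.py
```

```text
tcp [0.53   0.0659 0.1037] yaw -36.26 centre [0.5286 0.0669] tilt [0.0138 0.0036] F [-1.1  0.7  1. ] M [-0.02  0.62 -0.05] q6 120.1 t 25.85 open 0.151
```

Emit:
move_arm --pt "0 0 0" --pt "0 0 0" --pt "0 0 0" --pt "0 0 0" --pt "0 0 0" --turn '[0.02,0.02,0,0,0]'

```text
time: 26.35
tcp_pos: [0.53, 0.0658, 0.1037]
eef_rot: [[0.782, -0.623, 0.014], [-0.624, -0.782, 0.004], [0.009, -0.011, -1.0]]
contact_force: [-1.9, 0.1, -0.5]
opening: 0.151
```

```bash
python3 st.py
python3 - <<'E'
from h import *
b,Q=snap('side','s10.png');c,P=snap('scene','c10.png')
x=np.hstack([cv2.resize(b[180:270,265:355],(400,400),interpolation=2),cv2.resize(c[155:235,280:360],(400,400),interpolation=2)])
cv2.imwrite('pics/crop10.png',x[:,:,::-1])
E
```

```text
tcp [0.53   0.0658 0.1037] yaw -38.58 centre [0.5286 0.0669] tilt [0.0138 0.0035] F [-1.9  0.1 -0.5] M [0.03 0.57 0.01] q6 122.4 t 26.35 open 0.151
```

View pics/crop10.png

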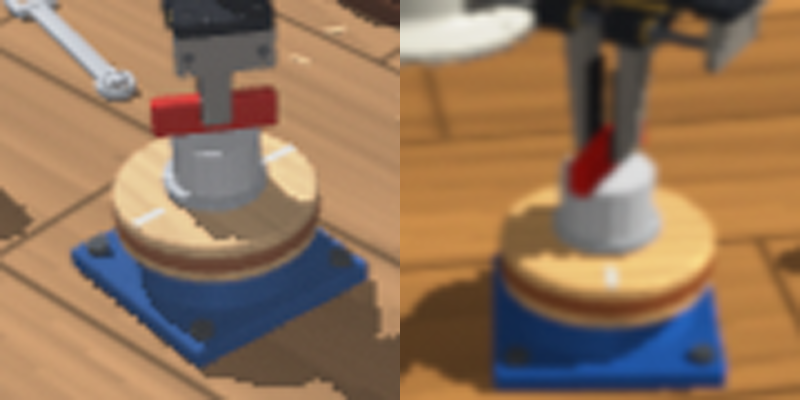

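The nut is seated on the flange, level with no torque, 13.4 mm below the crown rest. Now I open the gripper and retreat straight up.

Emit:
move_arm --pt "0 0 0" --pt "0 0 0" --pt "0 0 0" --pt "0 0 0" --pt "0 0 0" --turn '[0,0,0,0,0]' --hand 0.3

```text
time: 26.95
tcp_pos: [0.5314, 0.0657, 0.104]
eef_rot: [[0.782, -0.624, 0.017], [-0.624, -0.782, 0.003], [0.011, -0.013, -1.0]]
contact_force: [-0.3, -0.3, 0.1]
opening: 0.562
```

Emit:
move_arm --pt "0 0 0" --pt "0 0 -0.002" --pt "0 0 -0.006" --pt "0 0 -0.01" --pt "0 0 -0.015" --turn '[0,0,0,0,0]'

```text
time: 27.45
tcp_pos: [0.5292, 0.0657, 0.1371]
eef_rot: [[0.782, -0.624, 0.013], [-0.624, -0.782, 0.004], [0.008, -0.011, -1.0]]
contact_force: [-0.0, -0.0, 0.5]
opening: 0.651
```

Emit:
move_arm --pt "0 0 -0.02" --pt "0 0 -0.02" --pt "0 0 -0.02" --pt "0 0 -0.02" --pt "0 0 -0.02" --turn '[0,0,0,0,0]'

```text
time: 27.95
tcp_pos: [0.5277, 0.0654, 0.2449]
eef_rot: [[0.782, -0.624, 0.016], [-0.624, -0.782, 0.004], [0.01, -0.013, -1.0]]
contact_force: [0.3, -0.0, 0.5]
opening: 0.648
```

```bash
python3 st.py
python3 - <<'E'
from h import *
b,Q=snap('side','s11.png');c,P=snap('scene','c11.png');a,W=snap('wrist','w11.png')
x=np.hstack([cv2.resize(b[180:270,265:355],(400,400),interpolation=2),cv2.resize(c[155:235,280:360],(400,400),interpolation=2)])
cv2.imwrite('pics/crop11.png',x[:,:,::-1])
E
```

```text
tcp [0.5277 0.0654 0.2449] yaw -38.6 centre [0.5263 0.0664] tilt [0.0156 0.0036] F [ 0.3 -0.   0.5] M [ 0.    0.15 -0.04] q6 122.4 t 27.95 open 0.648
```

View pics/crop11.png

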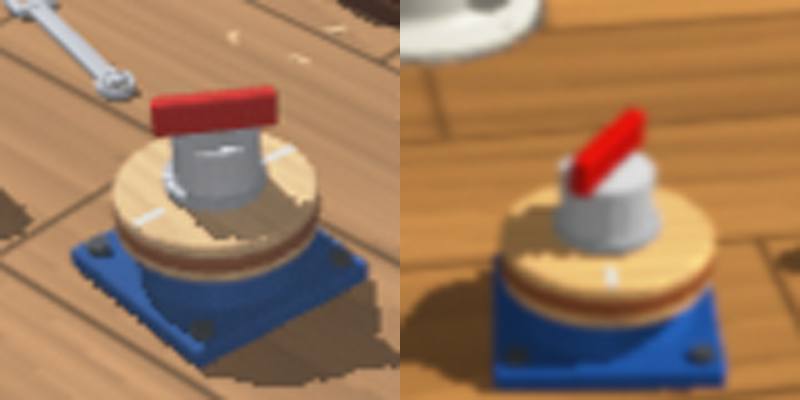

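View pics/w11.png

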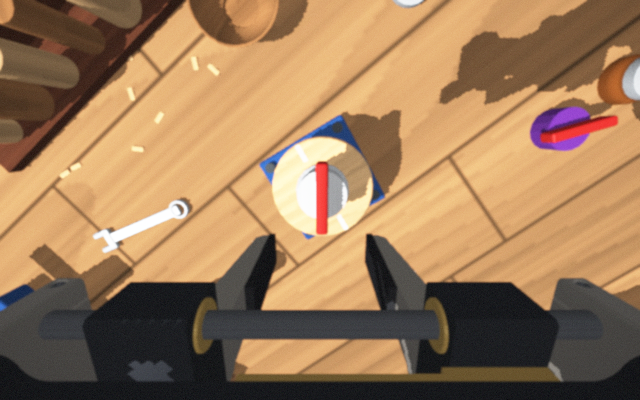

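The nut stayed put: the bar is still along the tool's yaw (column 321, rows 163–233) and upright in both views. I'll do a quick height check and hand in.

Run:
```python
from h import *
o=[]
for f in ('s11.png','c11.png'):
    a,P=load(f); 
    for s,c,r in red(a):
        if 280<c[0]<350 and 150<c[1]<240: print(f,s,c); o.append((P,*c))
print(tri(o),'dist res')
print(workorder.hand_in())
```

```text
s11.png [299 200  28  11 215] [312.61860465 204.90697674]
c11.png [315 177  14  17 119] [321.15966387 184.51260504]
[0.52807728 0.06608377 0.1362911 ] dist res
the job is handed in; nothing more can be done
None
```

The aluminium wing nut is run on to the blue spindle with the flange pressed down. I let go of it and handed in at about 28 s; I was given no verdict.

- **Grasp:** my first close missed. The real fingertips sit about 25 mm above the reported TCP, so the jaws shut just above the bar, and the force readings showed no contact. I reopened, went lower and gripped it.
- **Setting and turning back:** the lugs rested on the crown with the bar at −8.24°, against −8.24° measured for the marks. It dropped into a start after about 1.3 rad (75°) backward, then settled until the rim lay on the flange, 9.6 mm below the crown rest.
- **Running on:** I turned it 1.9 rad (110°) forward. It sank about 3.5 mm and then stayed level, so I stopped inside the level part without going to the hard stop. Readings taken between moves stayed under 4 N of contact force and about 0.1 N m about the nut's axis.
- **Last checks:** the bar kept its angle after release, and the two fixed cameras put it on the axis, its middle at z ≈ 0.136 m against about 0.136 m expected. I could not read the flange travel directly; I inferred it from the sink of the nut. In the last pictures nothing else I could see had moved, but I made no separate check of each item.

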